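# Empty the bench pan into the offcut bin and click its door shut

## Robot

A 6-joint arm with a two-finger parallel gripper is mounted at the origin on a cart in front of the work surface, level with it; the furniture and walls round the work are solid. World frame = base frame: x ahead of the robot, y to its left, z up, the work surface at z = 0. Lengths are in mm, angles in rad, forces in N, time in s.
With the tool pointing down it reaches from about 275 to 875 mm from the base axis. Payload 12.5 kg.
Tool frame: the origin (TCP) lies between the finger pads, 19 mm behind the fingertips; this is the grasp point; z points along the fingers, y is the line along which they close (so a half turn about z gives the same grasp; the last joint's range is limited). The gripper opens to 85 mm and grips with 20 to 120 N. Pads are 22 mm wide; open, the fingers measure 114 mm over their backs; the gripper's body (76 mm by 85 mm) begins 54 mm behind the grasp point. The pads swing forward as they close: fully open they stand 13 mm farther back than shut.
Start: joints at [1.203, 0.351, 1.652, -0, 1.139, -0.085], TCP at [153.443, 528.147, 249.99] pointing down, gripper open.
Joint ranges: [-2.75, 2.75], [-0.79, 2.1], [0.01, 2.65], [-1.57, 4.71], [0.07, 3.14], [-2.87, 2.87]. Speed limits (rad/s): [2.22, 2.22, 2.79, 3.14, 3.14, 3.14].

## Interface

Orientations are given as [roll, pitch, yaw] about the fixed x, y, z axes, in that order (R = Rz(yaw) Ry(pitch) Rx(roll)).
In Python, from plant import bot gives the robot as it stands.
- The arm moves only by the tool arm_command, never from a script. Its argument "increments" is a list of rows, each an object with "gripper": the finger opening in cm, from 0 to 8.54; "slide": the shift along the tool's x, y, z in cm, a list of three; "dr": the turn, a rotation vector about the tool's x, y, z in rad, a list of three. A call has exactly 5 rows; each row shifts and turns the commanded pose from where the row before left it, along the tool's axes as they then stand; what a row does not reach is not made up. A row lasts 1/12 s, in which the tool goes at most 41.7 mm and 7.16 degrees, less where a joint would pass 70% of its speed; a pose out of reach is approached as far as the arm can. A call with a gripper value outside its range is refused whole. The fingers move at their own pace and stop on an object; "grip_force" is the grip in N (left out, the last holds). Time passes only in rows, so rows that do not move let the fingers close, or fill a call up. It gives the time, the measured TCP pose, the force, the opening and the grip force at its end, in the units of the state.
- bot.state(): the state, without advancing time (a new reading comes with each control period).
- bot.snapshot(name): name is "scene" or "side" or "wrist"; returns a dict with "color" (384x512x3 uint8, red, green, blue), "range_z" (384x512 float32, mm along the optical axis (not along the pixel's ray), 0 where there is no reading), "mtx" (3x3 intrinsics, pixels), "k1" (the pictures are not rectified: a ray, as slopes to the right and down, at radius r is drawn at 1 + k1 r^2 times it, then the intrinsics apply), "T" (4x4, takes a point from camera to world coordinates). Camera axes: x right, y down, z forward; pixel columns grow to the right and rows downward; lengths in mm; the calibration is good to about 2 mm. A picture is of the moment at which its call begins.
- bot.hand_in(): hands the job in; it is judged then, once.
Trained networks look in a picture, given as the dict that the camera call returned (one of the last four; its "shot" number tells which), for a name from the list of things; names that differ only in an ending like _2 or _b are one class to them, and where a whole thing is asked for, a point or a joint stands for the part that bears it (a point fixed in the world has none). Each returns a list of dicts, best first, with "conf" (0 to 1); they miss things now and then, are a little off and sometimes report something else, mostly with a low value. They report only what shows in the picture. A call takes as long as a camera call.
- bot.look_for(picture, label): "extent" ([left, top, right, bottom] in pixels, round what is visible of it).
- bot.landmark_of(picture, label): "at" ([column, row] in pixels: a listed point, or the origin of a listed thing).
The state is a dict: "clock": time; "joint_positions": joint angles; "qvel": joint speeds; "tau": joint torques, N m; "tool_pos": TCP position; "eef_rot": TCP orientation; "contact_force": force on the tool from outside, world axes, zero at the start; "ft_torque": the same for the moment, N m; "grip_width": finger opening in mm; "grip_force": force on a finger pad.
Only numpy, scipy, OpenCV 4.12 (cv2) and the standard library are available. Lean on these libraries where they do the work, as an engineer would, in place of code of your own. Each camera call takes 0.05 s, during which the arm holds its last target. There are 200 camera calls.

## Task

Pick up the red bench pan by its handle and tip its three wooden offcuts through the open door of the blue offcut bin, without taking hold of the offcuts themselves. Set the empty pan back down flat on the bench, then push the bin's door shut until it clicks fully home on its catch, pressing firmly but not ramming it. Leave the brush, the red-lidded jar and the sanding block where they are.

Things in the scene. Friction and masses are not known exactly. Their poses are not given: they have to be found in the camera images.
- bin: Blue sheet-steel offcut bin, screwed to the bench. Sizes in mm: box 130 deep (x) x 220 wide (y) x 195 high, walls 4 thick, inside 122 x 212. Origin: centre of its underside, on the bench; z up; its front, with the door, looks along its own -x. Front plane at x = -65; a fixed apron 46 high below the door.
- roof_edge (a point): Middle of the roof's rolled front edge (8 mm thick), 192 mm above the bench. It overhangs the bin's front plane by 26 mm, so a tool pointing straight down meets it before the door is shut: press with the tool leaning 25 to 45 degrees, fingers pointing down and towards the bin's +x. Axes as the bin's.
- door (a joint): Opening angle of the bin's metal door, rad: 0 = fully home on a hard stop, 0.85 = fully open; starts at 0.55 to 0.8. It is hinged along its LOWER edge (point bin_mouth); its top swings out towards the bin's -x, like an oven door. The hinge is stiff (0.14 N m): the door stays where it is left.
- catch (a point): Spring roller of the door's catch, under the middle of the roof, fixed to the bin. A strike bar inside the door's top meets it at about 0.11 rad, rides over it at about 0.05 rad and is then drawn home to 0. That takes about 9 N at the door's top edge, 13 N at 85 mm from the hinge; pressed less far, the door springs back ajar, to about 0.14 rad. Beyond the stop a push only raises the force.
- door_edge (a point): Middle of the door's top edge, outer face, 126 mm from the hinge line. The door is (mm) 194 wide, 4 thick, flat outside but for a finger pull folded out by 9 along the middle 80 of the top edge; inside, 92 either side of the middle, stand thin quadrant cheeks (radius 115). Axes turn with the door: z from hinge to top edge, x to the inside, y along the hinge.
- bin_mouth (a point): Middle of the door's hinge line, fixed to the bin: on its front plane, 50 mm above the bench. Axes as the bin's (x into the bin, z up). Pieces that fall on the inside of the open door slide past this line into the bin. The opening above it is 190 mm wide and 126 mm high.
- pan: Red sheet-metal bench pan (hand dustpan), about 160 g. Floor 130 (x) x 140 (y) mm, 3 mm thick; walls 26 mm high at the back and sides (the sides slope down over the front half); open at +x. Origin: centre of its underside; z up; +x towards the open lip; handle at -x. Offcuts slide off it at a slope of 26 to 36 degrees; 45 is ample.
- pan_handle (a point): Middle of the pan's straight wooden handle (mm): 22 wide (y), 17 high (z), 85 long (x), level, its centre 26 above the bench when the pan lies flat; 113 behind the pan's origin. The pan's back wall is 48 in front of this point. Grip it across its width. Axes as the pan's.
- pan_lip (a point): Middle of the pan's open front edge, upper side of the floor, 65 mm in front of the pan's origin and 178 mm in front of point pan_handle. Axes as the pan's.
- offcut_long: Wooden offcut, 30 x 85 x 18 mm (x, y, z), about 30 g, lying in the pan. Origin: centre of its underside.
- offcut_thick: Wooden offcut, 42 x 60 x 20 mm (x, y, z), about 30 g, lying in the pan. Origin: centre of its underside.
- offcut_flat: Wooden offcut, 50 x 70 x 12 mm (x, y, z), about 30 g, lying in the pan. Origin: centre of its underside.
- bench_brush: Bench brush with wooden handle, 51 x 280 x 46 mm, lying on the bench to the right of the pan; bystander. Origin: centre of its underside.
- jar_screws: Pale glass jar with red screw lid, 62 diameter x 86 high, standing on the bench between pan and bin, farther back; bystander. Origin: centre of its underside.
- sanding_block: Brown sanding block, 57 x 100 x 28 mm, lying to the left of the bin's front; bystander. Origin: centre of its underside.

How it is judged (in metres and radians):
On the way, in this order (a step that is already met when the one before it is completed fails the run):
1. the pan is tipped over the bin's open door (angle between pan's own z axis and vertical above 0.35 rad and height (world z) of pan_lip above 0.08 m and horizontal distance between pan_lip and bin_mouth below 0.14 m), for 0.1 s.
2. all three offcuts have slid off into the bin or onto the inside of its open door (x of offcut_long in the frame of bin between -0.16 and 0.065 m and y of offcut_long in the frame of bin between -0.11 and 0.11 m and z of offcut_long in the frame of bin between -0.005 and 0.14 m and x of offcut_thick in the frame of bin between -0.16 and 0.065 m and y of offcut_thick in the frame of bin between -0.11 and 0.11 m and z of offcut_thick in the frame of bin between -0.005 and 0.14 m and x of offcut_flat in the frame of bin between -0.16 and 0.065 m and y of offcut_flat in the frame of bin between -0.11 and 0.11 m and z of offcut_flat in the frame of bin between -0.005 and 0.14 m), for 0.2 s.
3. the empty pan is set down flat on the bench (angle between pan's own z axis and vertical below 0.06 rad and height (world z) of pan between -0.006 and 0.008 m and linear speed of pan below 0.02 m/s), for 0.2 s.
4. the door is pushed home on its catch (value of joint door below 0.02 rad and velocity of joint door between -0.05 and 0.05 rad/s), for 0.2 s.
At the end, for the whole second after the job is handed in: All three offcuts are inside the bin, the pan lies flat and at rest on the bench (upright within 3 degrees), and the bin's door is fully home on its catch (below 0.02 rad) and still (all of step 3 and all of step 4 and x of offcut_long in the frame of bin between -0.065 and 0.065 m and y of offcut_long in the frame of bin between -0.11 and 0.11 m and z of offcut_long in the frame of bin between -0.005 and 0.17 m and x of offcut_thick in the frame of bin between -0.065 and 0.065 m and y of offcut_thick in the frame of bin between -0.11 and 0.11 m and z of offcut_thick in the frame of bin between -0.005 and 0.17 m and x of offcut_flat in the frame of bin between -0.065 and 0.065 m and y of offcut_flat in the frame of bin between -0.11 and 0.11 m and z of offcut_flat in the frame of bin between -0.005 and 0.17 m); the robot touches nothing.
It fails at once if the bench brush is pushed more than 20 mm from its place (distance of bench_brush from where it was at the start of the episode above 0.02 m).
It fails at once if the jar is pushed more than 20 mm from its place (distance of jar_screws from where it was at the start of the episode above 0.02 m).
It fails at once if the sanding block is pushed more than 20 mm from its place (distance of sanding_block from where it was at the start of the episode above 0.02 m).
It fails at once if the fingers take hold of an offcut (contact force between the fingers and offcut_long above 2 N or contact force between the fingers and offcut_thick above 2 N or contact force between the fingers and offcut_flat above 2 N).
It fails at once if the bin or its door is rammed: pressed with more than 45 N (contact force between any of the fingers, the arm and bin above 45 N).
It also fails if it takes over 58 s, if anything falls off the work surface, if the arm or the gripper's body presses on something with over 40 N, if the wrist force passes 120 N, or if a joint passes its speed limit or range.

## Working session

There is one attempt and no reset: what is moved stays moved. The work goes in short steps, Python scripts to look and compute and a tool call to move; the robot and the scene stay as the last step left them, time stands still between calls to the robot, and variables do not carry over. Pictures are saved under pics/ and viewed, at most 11 in all, crops included, and the job is handed in when it is done.

Besides the shell and the picture viewer there is one more tool, called after "Call:" as a command line: name --argument value ..., lists and objects as JSON in quotes. arm_command: Moves the arm, as the interface text tells. Its arguments: {"type":"object","properties":{"increments":{"type":"array"},"grip_force":{"type":"number"}},"required":["increments"]}

```bash
mkdir -p pics; ls; cat > h.py <<'E'
import numpy as np, cv2
from scipy.spatial.transform import Rotation as Ro
from plant import bot
np.set_printoptions(precision=1,suppress=True)
def ray(p,uv):
    k=float(p['k1']); d=np.array([k,0,0,0,0],float)
    # distortion 1+k r^2
    q=cv2.undistortPoints(np.array([[uv]],float),np.array(p['mtx'],float),d)[0,0]
    return np.array([q[0],q[1],1.])
def world(p,uv,z=None):
    r=ray(p,uv);T=np.array(p['T'])
    if z is None:
        u,v=int(round(uv[0])),int(round(uv[1]))
        w=p['range_z'][max(0,v-1):v+2,max(0,u-1):u+2]; w=w[w>0]
        if len(w)==0: return None
        return T[:3,:3]@(r*np.median(w))+T[:3,3]
    d=T[:3,:3]@r; s=(z-T[2,3])/d[2]; return T[:3,3]+s*d
def cloud(p):
    h,w=p['range_z'].shape
    uv=np.stack(np.meshgrid(np.arange(w),np.arange(h)),-1).reshape(-1,1,2).astype(float)
    q=cv2.undistortPoints(uv,np.array(p['mtx'],float),np.array([float(p['k1']),0,0,0,0]))[:,0]
    Z=p['range_z'].reshape(-1,1); P=np.c_[q,np.ones(len(q))]*Z
    T=np.array(p['T']); return (P@T[:3,:3].T+T[:3,3]).reshape(h,w,3)
def save(p,n): cv2.imwrite('pics/'+n,p['color'][:,:,::-1])
E
python3 - <<'E'
from h import *
for c in ('scene','side'):
    p=bot.snapshot(c); save(p,c+'0.png'); np.savez('pics/'+c+'0.npz',**p)
    print(c,np.array(p['T'])[:3,3],p['k1'])
    for l in ['roof_edge','catch','door_edge','bin_mouth','bin','pan','pan_handle','pan_lip','offcut_long','offcut_thick','offcut_flat','bench_brush','jar_screws','sanding_block']:
        r=bot.landmark_of(p,l)
        for d in r[:2]:
            print(l,round(d['conf'],2),np.array(d['at']),world(p,d['at']))
print(bot.state())
E
```

```text
pics
scene [-602.7  815.9  749.3] -0.0916606293569392
roof_edge 0.72 [291.4 204.3] [562.2 -71.   19.9]
roof_edge 0.66 [205.6 188. ] [600.6 242.3 148.5]
catch 0.68 [197.1 188.7] [517.3 309.5 194.8]
door_edge 0.84 [219.1 204.5] [470.8 263.9 150. ]
door_edge 0.39 [289.5 202.6] [587.9 -81.7  13.1]
bin_mouth 0.92 [201.5 226.9] [141.9 475.5 294.6]
bin 0.61 [179.9 237.3] [473.1 394.   79.9]
pan 0.7 [290.6 205.2] [556.3 -63.   21. ]
pan_handle 0.63 [300.1 209.4] [494.6 -57.4  32.2]
pan_handle 0.41 [195.9 192.5] [500.4 321.7 192.3]
pan_lip 0.83 [279.6 198.6] [631.7 -68.8  15. ]
offcut_long 0.63 [289.  207.5] [537.7 -42.2  25.5]
offcut_long 0.17 [219.1 203. ] [473.2 262.4 153.5]
offcut_thick 0.67 [291.8 203. ] [581.6 -87.4  12.5]
offcut_thick 0.64 [202.9 230.1] [131.8 477.5 292.7]
offcut_flat 0.4 [279.9 203. ] [600.6 -48.1  15.5]
bench_brush 0.63 [347.7 202.7] [ 472.8 -258.9   11.2]
sanding_block 0.75 [169.2 282.1] [360.5 480.3  26.1]
side [-290.9 -948.4  843.5] -0.11869541077823308
roof_edge 0.86 [208.5 157.4] [514.4 289.4 188.4]
catch 0.62 [210.5 156.1] [517.9 282.8 194.4]
catch 0.56 [270.3 
[... 504 characters left out ...]
fcut_thick 0.52 [153.2 199.4] [378.1 438.5  12.5]
offcut_flat 0.8 [302.2 238.3] [620.3 -53.6  15.5]
bench_brush 0.55 [324.8 299.8] [ 470.8 -297.2   15.2]
jar_screws 0.74 [291.4 252.2] [540.2 -93.1  19.9]
jar_screws 0.58 [286.2 225.1] [646.8  48.4   2.2]
sanding_block 0.64 [157.  195.7] [391.9 434.7  24.3]
{'clock': 1.5, 'joint_positions': array([ 1.2,  0.4,  1.7, -0. ,  1.1, -0.1]), 'qvel': array([-0.,  0., -0.,  0.,  0., -0.]), 'tau': array([  0. , -50.6, -29.2,  -0. ,   0. ,   0. ]), 'tool_pos': array([153.5, 528.2, 250. ]), 'eef_rot': array([3.1, 0. , 2.9]), 'contact_force': array([ 0.7, -0.2, -1. ]), 'ft_torque': array([-0.,  0.,  0.]), 'grip_force': 0.0, 'grip_width': 85.66580155971715}
```

View pictures.

View pics/scene0.png

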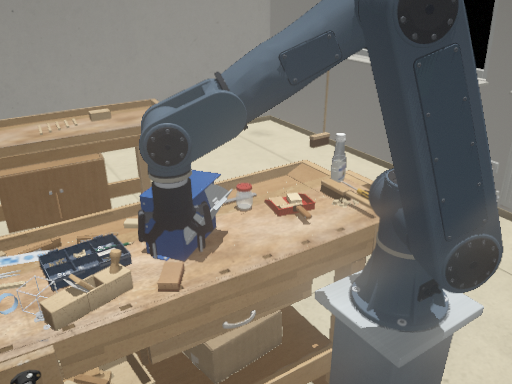

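View pics/side0.png

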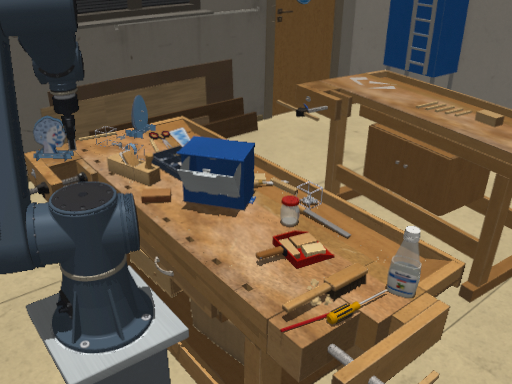

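```bash
python3 - <<'E'
from h import *
P={c:dict(np.load(f'pics/{c}0.npz')) for c in('scene','side')}
def box(pts): 
    r=cv2.minAreaRect(pts[:,:2].astype(np.float32)); return r,cv2.boxPoints(r)
for c,p in P.items():
    C=cloud(p); hsv=cv2.cvtColor(p['color'],cv2.COLOR_RGB2HSV); ok=(p['range_z']>0)
    blue=ok&(hsv[...,0]>105)&(hsv[...,0]<130)&(hsv[...,1]>120)
    inb=(C[...,0]>400)&(C[...,0]<800)&(C[...,1]>100)&(C[...,1]<520)
    m=blue&inb&(abs(C[...,2]-194)<7)
    print(c,'roof',m.sum()); 
    if m.sum()>20: print(*box(C[m]),np.median(C[m][:,2]))
    red=ok&((hsv[...,0]<6)|(hsv[...,0]>174))&(hsv[...,1]>150)&(C[...,1]<20)&(C[...,1]>-180)&(C[...,2]<60)&(C[...,2]>-5)&(C[...,0]>420)&(C[...,0]<760)
    print('pan',red.sum()); print(*box(C[red]),C[red][:,2].max())
    # things above the bench near pan: handle
    a=ok&(C[...,2]>24)&(C[...,2]<45)&(C[...,0]<540)&(C[...,0]>400)&(C[...,1]<20)&(C[...,1]>-140)
    print('handle',a.sum()); 
    q=C[a]; print(q[np.argsort(q[:,0])][::4])
    # door: gray outer, front of bin
    d=ok&(~blue)&(C[...,0]>400)&(C[...,0]<620)&(C[...,1]>180)&(C[...,1]<420)&(C[...,2]>40)&(C[...,2]<185)
    print('door',d.sum()); q=C[d]; print(q[np.argsort(q[:,2])][::max(1,len(q)//25)])
E
```

```text
scene roof 434
((578.5521850585938, 333.4039306640625), (156.56063842773438, 226.08627319335938), 38.67268753051758) [[446.8 372.7]
 [588.1 196.2]
 [710.3 294.1]
 [569.  470.6]] 193.99722128187597
pan 0Traceback (most recent call last):
  File "<stdin>", line 13, in <module>
    return umr_maximum(a, axis, None, out, keepdims, initial, where)
ValueError: zero-size array to reduction operation maximum which has no identity
```

```bash
python3 - <<'E'
import cv2
a=cv2.imread('pics/side0.png')
cv2.imwrite('pics/crop0.png',cv2.hconcat([cv2.resize(a[130:220,150:250],(400,360),interpolation=2),cv2.resize(a[190:290,240:350],(396,360),interpolation=2)]))
E
```

```text
(no output)
```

View pics/crop0.png

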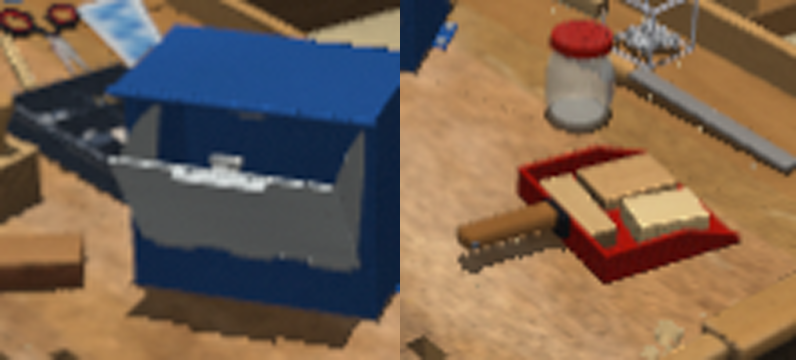

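```bash
python3 - <<'E'
from h import *
P={c:dict(np.load(f'pics/{c}0.npz')) for c in('scene','side')}
def box(pts): 
    r=cv2.minAreaRect(pts[:,:2].astype(np.float32)); return r,cv2.boxPoints(r)
for c,p in P.items():
    C=cloud(p); hsv=cv2.cvtColor(p['color'],cv2.COLOR_RGB2HSV); ok=(p['range_z']>0)
    if c=='side':
        blue=ok&(hsv[...,0]>105)&(hsv[...,0]<130)&(hsv[...,1]>120)
        inb=(C[...,0]>400)&(C[...,0]<800)&(C[...,1]>100)&(C[...,1]<520)
        m=blue&inb&(abs(C[...,2]-194)<7)
        print('roof',m.sum(),*box(C[m]))
    reg=(C[...,1]<40)&(C[...,1]>-200)&(C[...,2]<60)&(C[...,2]>-6)&(C[...,0]>400)&(C[...,0]<760)
    red=ok&((hsv[...,0]<6)|(hsv[...,0]>174))&(hsv[...,1]>140)&reg
    print(c,'pan',red.sum())
    if red.sum()>20:
        n,l,s,ce=cv2.connectedComponentsWithStats(red.astype(np.uint8)); k=1+s[1:,4].argmax(); q=C[l==k]; print(*box(q),s[k]); 
    a=ok&(C[...,2]>22)&(C[...,2]<45)&reg&(C[...,0]<545)&~red
    q=C[a]; q=q[np.argsort(q[:,0])]; print(len(q)); print(q[::max(1,len(q)//25)])
    d=ok&(hsv[...,1]<80)&(C[...,0]>400)&(C[...,0]<620)&(C[...,1]>180)&(C[...,1]<420)&(C[...,2]>45)&(C[...,2]<185)
    X=np.array([.781,.625]); 
    q=C[d]-[588.5,341,0]; b=np.c_[q[:,:2]@X,q[:,:2]@[-X[1],X[0]],q[:,2]]; b=b[np.argsort(b[:,2])]
    print('door(bin frame)',len(b)); print(b[::max(1,len(b)//30)])
E
```

```text
scene pan 44
((557.72802734375, -135.38238525390625), (26.010290145874023, 98.4739990234375), 56.40977478027344) [[ 509.5 -119. ]
 [ 591.5 -173.5]
 [ 605.9 -151.8]
 [ 523.9  -97.3]] [302 199  10   6  22]
156
[[ 440.1  -57.2   27. ]
 [ 444.4  -64.9   26.6]
 [ 445.6  -44.5   28.3]
 [ 447.1  -49.7   33.6]
 [ 450.   -52.3   27.8]
 [ 456.5  -48.9   29.8]
 [ 459.8  -51.2   35.2]
 [ 465.   -55.3   35.6]
 [ 472.1  -48.5   23. ]
 [ 475.3  -50.8   28.6]
 [ 483.8  -57.3   30.7]
 [ 487.4  -64.2   34.8]
 [ 489.6  -70.4   32.1]
 [ 496.1  -66.7   34.3]
 [ 500.6  -53.1   28.5]
 [ 507.5  -62.5   34.5]
 [ 512.6  -75.2   32.7]
 [ 516.3 -136.4   25.9]
 [ 520.4 -139.7   27.2]
 [ 522.9  -52.9   23. ]
 [ 524.3  -75.4   31.6]
 [ 526.6 -117.6   22.9]
 [ 530.1  -58.1   30.1]
 [ 534.6  -52.9   25.8]
 [ 537.3  -20.6   22.1]
 [ 540.   -39.6   27.3]]
door(bin frame) 735
[[ -65.8   84.9   45.9]
 [ -61.2   92.9   59.9]
 [ -81.5   59.5   68.7]
 [ -91.3  -84.9   76. ]
 [ -67.9  -90.9   80.3]
 [ -89.    99.3   85.4]
 [ -85.    96.9   89.9]
 [ -93.    99.8   93. ]
 [-103.8  -82.2   97.2]
 [-105.2  -23.7  101.3]
 [ -66.
[... 1491 characters left out ...]
.6]
 [ -76.8   26.3   56.2]
 [ -76.7  -61.5   60.3]
 [ -73.    91.8   64.7]
 [ -83.7  -49.7   69.9]
 [ -86.3   65.1   74.8]
 [ -90.4  -68.8   79.6]
 [ -90.6   14.    83.7]
 [ -90.4   95.    88.1]
 [ -98.    32.2   92.5]
 [ -95.5   75.    96.9]
 [-105.7  -63.   101.2]
 [-103.4   36.9  105.6]
 [-110.   -23.7  109.3]
 [ -56.7  -90.7  114. ]
 [-115.2  -92.4  117.1]
 [-116.8  -26.   120.2]
 [-123.   -68.   124.9]
 [-101.5  -88.8  128. ]
 [-122.4  -64.6  131.3]
 [-124.1  -85.   134.8]
 [-128.8  -40.   138.5]
 [-134.6  -74.7  142.1]
 [-133.7  -54.8  146.2]
 [-108.9  -87.5  149.2]
 [-144.7    1.3  151.5]
 [-137.1  -12.9  153.2]
 [-140.6   12.5  155.2]
 [-139.2  -40.1  157.5]
 [ -66.    93.1  162.4]]
```

```bash
cat >> h.py <<'E'
def Rt(rpy): return Ro.from_euler('xyz',rpy)
def plan(pos,R,n,start=None):
    """rows (slide cm, dr) from the present pose to pos,R in n rows"""
    if start is None:
        s=bot.state(); p0=np.array(s['tool_pos'],float); R0=Rt(s['eef_rot'])
    else: p0,R0=start
    rv=(R0.inv()*R).as_rotvec(); d=(np.array(pos)-p0)/n/10
    for i in range(n):
        Ri=R0*Ro.from_rotvec(rv*i/n)
        print(i,np.round(Ri.inv().apply(d),2).tolist(),np.round(rv/n,3).tolist())
    return np.array(pos,float),R
def down(yaw): return Ro.from_euler('z',yaw,degrees=True)*Ro.from_euler('x',180,degrees=True)
E
python3 - <<'E'
from h import *
print(np.round(bot.state()['eef_rot'],3), bot.state()['tool_pos'])
plan([470,-64,230],down(167),20)
E
```

```text
[3.1 0.  2.9] [153.5 528.2 250. ]
0 [-2.35, -2.4, 0.1] [0.0, 0.0, -0.003]
1 [-2.34, -2.41, 0.1] [0.0, 0.0, -0.003]
2 [-2.33, -2.41, 0.1] [0.0, 0.0, -0.003]
3 [-2.33, -2.42, 0.1] [0.0, 0.0, -0.003]
4 [-2.32, -2.43, 0.1] [0.0, 0.0, -0.003]
5 [-2.31, -2.43, 0.1] [0.0, 0.0, -0.003]
6 [-2.31, -2.44, 0.1] [0.0, 0.0, -0.003]
7 [-2.3, -2.45, 0.1] [0.0, 0.0, -0.003]
8 [-2.29, -2.45, 0.1] [0.0, 0.0, -0.003]
9 [-2.28, -2.46, 0.1] [0.0, 0.0, -0.003]
10 [-2.28, -2.47, 0.1] [0.0, 0.0, -0.003]
11 [-2.27, -2.47, 0.1] [0.0, 0.0, -0.003]
12 [-2.26, -2.48, 0.1] [0.0, 0.0, -0.003]
13 [-2.26, -2.49, 0.1] [0.0, 0.0, -0.003]
14 [-2.25, -2.49, 0.1] [0.0, 0.0, -0.003]
15 [-2.24, -2.5, 0.1] [0.0, 0.0, -0.003]
16 [-2.24, -2.5, 0.1] [0.0, 0.0, -0.003]
17 [-2.23, -2.51, 0.1] [0.0, 0.0, -0.003]
18 [-2.22, -2.52, 0.1] [0.0, 0.0, -0.003]
19 [-2.22, -2.52, 0.1] [0.0, 0.0, -0.003]
```

Call:
arm_command --increments '[{"gripper":8.5,"slide":[-2.3,-2.45,0.1],"dr":[0,0,-0.003]},{"gripper":8.5,"slide":[-2.3,-2.45,0.1],"dr":[0,0,-0.003]},{"gripper":8.5,"slide":[-2.3,-2.45,0.1],"dr":[0,0,-0.003]},{"gripper":8.5,"slide":[-2.3,-2.45,0.1],"dr":[0,0,-0.003]},{"gripper":8.5,"slide":[-2.3,-2.45,0.1],"dr":[0,0,-0.003]}]' --grip_force 60

```text
clock: 1.92
tool_pos: [230.9, 377.5, 245.0]
eef_rot: [3.141, 0.0, 2.874]
contact_force: [1.3, -0.0, 0.0]
grip_width: 84.7
grip_force: 0.0
```

Call:
arm_command --increments '[{"gripper":8.5,"slide":[-2.3,-2.45,0.1],"dr":[0,0,-0.003]},{"gripper":8.5,"slide":[-2.3,-2.45,0.1],"dr":[0,0,-0.003]},{"gripper":8.5,"slide":[-2.3,-2.45,0.1],"dr":[0,0,-0.003]},{"gripper":8.5,"slide":[-2.3,-2.45,0.1],"dr":[0,0,-0.003]},{"gripper":8.5,"slide":[-2.3,-2.45,0.1],"dr":[0,0,-0.003]}]'

```text
clock: 2.33
tool_pos: [310.4, 229.4, 240.2]
eef_rot: [3.141, 0.0, 2.889]
contact_force: [0.9, 0.6, 1.0]
grip_width: 85.1
grip_force: 0.0
```

Call:
arm_command --increments '[{"gripper":8.5,"slide":[-2.3,-2.45,0.1],"dr":[0,0,-0.003]},{"gripper":8.5,"slide":[-2.3,-2.45,0.1],"dr":[0,0,-0.003]},{"gripper":8.5,"slide":[-2.3,-2.45,0.1],"dr":[0,0,-0.003]},{"gripper":8.5,"slide":[-2.3,-2.45,0.1],"dr":[0,0,-0.003]},{"gripper":8.5,"slide":[-2.3,-2.45,0.1],"dr":[0,0,-0.003]}]'

```text
clock: 2.75
tool_pos: [392.1, 82.2, 235.2]
eef_rot: [3.141, 0.001, 2.904]
contact_force: [-0.1, 1.1, -0.3]
grip_width: 84.9
grip_force: 0.0
```

Call:
arm_command --increments '[{"gripper":8.5,"slide":[-2.2,-2.5,0.1],"dr":[0,0,-0.003]},{"gripper":8.5,"slide":[-2.2,-2.5,0.1],"dr":[0,0,-0.003]},{"gripper":8.5,"slide":[-2.2,-2.5,0.1],"dr":[0,0,-0.003]},{"gripper":8.5,"slide":[-2.2,-2.5,0.1],"dr":[0,0,-0.003]},{"gripper":8.5,"slide":[-2.2,-2.5,0.1],"dr":[0,0,-0.003]}]'

```text
clock: 3.17
tool_pos: [470.4, -64.8, 230.0]
eef_rot: [3.142, 0.0, 2.919]
contact_force: [-0.1, 0.7, 0.2]
grip_width: 85.4
grip_force: 0.0
```

```bash
python3 - <<'E'
from h import *
for c in ('wrist','scene'):
    p=bot.snapshot(c); save(p,c+'1.png'); np.savez('pics/'+c+'1.npz',**p)
    for l in (['pan_handle','pan','pan_lip','offcut_flat'] if c=='wrist' else ['door_edge','bin_mouth','bin']):
        for d in bot.landmark_of(p,l)[:2]:
            print(l,round(d['conf'],2),np.array(d['at']),world(p,d['at']))
    C=cloud(p); hsv=cv2.cvtColor(p['color'],cv2.COLOR_RGB2HSV); ok=p['range_z']>0
    if c=='wrist':
        a=ok&(C[...,2]>22)&(C[...,2]<45)&(C[...,0]>400)&(C[...,0]<510)&(C[...,1]<20)&(C[...,1]>-140)
        q=C[a]; r=cv2.minAreaRect(q[:,:2].astype(np.float32)); print('handle',len(q),r,np.median(q[:,2]))
        red=ok&((hsv[...,0]<6)|(hsv[...,0]>174))&(hsv[...,1]>140)&(C[...,2]<60)
        q=C[red]; r=cv2.minAreaRect(q[:,:2].astype(np.float32)); print('pan',len(q),r,cv2.boxPoints(r))
    else:
        m=ok&(hsv[...,0]>105)&(hsv[...,0]<130)&(hsv[...,1]>120)&(abs(C[...,2]-194)<7)&(C[...,0]>400)&(C[...,1]>100)&(C[...,1]<520)
        r=cv2.minAreaRect(C[m][:,:2].astype(np.float32)); print('roof',m.sum(),r,cv2.boxPoints(r))
cv2.imwrite('pics/c1.png',cv2.hconcat([cv2.imread('pics/wrist1.png'),cv2.resize(cv2.imread('pics/scene1.png')[140:280,120:225],(288,384))]))
E
```

```text
pan_handle 0.94 [259.9 180.7] [480.9 -63.3  34.9]
pan 0.72 [264.2 254.6] [594.7 -82.2   3. ]
pan 0.62 [242.3 265.8] [ 593.5 -112.3   22.8]
pan_lip 0.72 [265.3 294.7] [662.4 -95.2  -1.1]
offcut_flat 0.97 [287.3 270.1] [618.2 -55.2  15. ]
handle 1122 ((476.3021240234375, -61.259849548339844), (27.725547790527344, 71.64640045166016), 76.7594223022461) 34.194682223214755
pan 4792 ((516.9891357421875, -182.60536193847656), (441.9919128417969, 176.22459411621094), 53.03080749511719) [[ 313.7 -306.2]
 [ 454.5 -412.2]
 [ 720.3  -59. ]
 [ 579.5   47. ]]
door_edge 0.97 [220.7 206. ] [724.1 127.5   0.7]
bin_mouth 0.92 [203.2 229.5] [549.1 284.1  35. ]
bin_mouth 0.31 [290.9 204.1] [564.7 -70.6  19.7]
bin 0.74 [183.  240.4] [471.6 386.1  67.7]
roof 933 ((559.593505859375, 356.03631591796875), (158.4677734375, 172.7414093017578), 36.664859771728516) [[444.5 378. ]
 [547.6 239.4]
 [674.7 334.1]
 [571.6 472.6]]
```

View pics/c1.png

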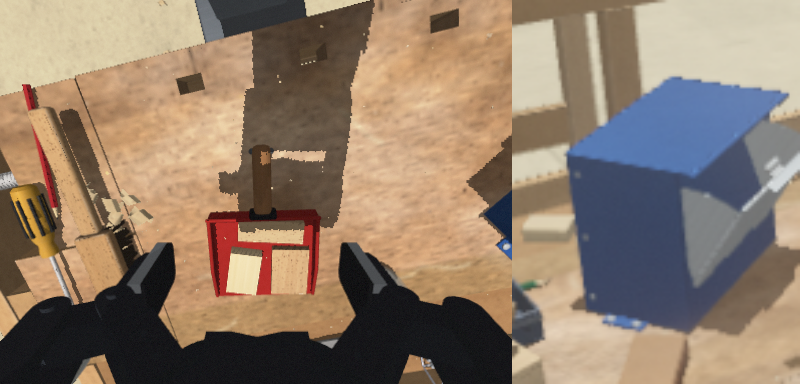

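```bash
python3 - <<'E'
from h import *
p=dict(np.load('pics/wrist1.npz')); C=cloud(p); hsv=cv2.cvtColor(p['color'],cv2.COLOR_RGB2HSV); ok=p['range_z']>0
red=(((hsv[...,0]<8)|(hsv[...,0]>172))&(hsv[...,1]>140)).astype(np.uint8); red[:,:200]=0;red[:,330:]=0
red[:200]=0;red[305:]=0
ok&=(C[...,0]>400)
m=(red>0)&ok&(C[...,2]<40); q=C[m]; r=cv2.minAreaRect(q[:,:2].astype(np.float32)); print(r,cv2.boxPoints(r))
m2=m&(C[...,2]>22); q=C[m2]; r=cv2.minAreaRect(q[:,:2].astype(np.float32)); print('rim',len(q),r,cv2.boxPoints(r))
# handle top per row
for v in range(150,212,6):
    s=[u for u in range(235,290) if ok[v,u] and C[v,u,2]>26]
    if s: print(v,s[0],s[-1],C[v,s[0]],C[v,s[-1]])
# plane-of-top corners of pan red mask at z=26 back wall
b=C[222:240]; 
E
```

```text
((593.1408081054688, -82.67732238769531), (154.1223907470703, 142.00852966308594), 78.73492431640625) [[ 508.5 -144.4]
 [ 647.7 -172.1]
 [ 677.8  -21. ]
 [ 538.6    6.8]]
rim 896 ((572.4232177734375, -79.45135498046875), (143.28732299804688, 100.12872314453125), 78.7049331665039) [[ 509.3 -139.9]
 [ 607.5 -159.5]
 [ 635.6  -19. ]
 [ 537.4    0.6]]
150 249 273 [444.1 -67.9  28.9] [450.3 -41.   28.5]
156 252 270 [451.4 -66.   30.6] [455.9 -45.8  30.7]
162 252 270 [458.2 -67.6  30.8] [462.8 -47.3  30.4]
168 252 270 [465.4 -69.3  29. ] [469.7 -48.7  30.5]
174 253 270 [472.1 -69.6  31.6] [476.6 -50.2  31.2]
180 253 270 [479.5 -71.3  30.5] [483.4 -51.7  32.4]
186 253 270 [486.8 -73.   29.8] [490.8 -53.2  31.7]
192 253 271 [494.3 -74.7  29.3] [499.3 -53.7  28.5]
198 253 271 [501.6 -76.4  29.5] [506.5 -55.2  29.3]
204 254 271 [508.8 -76.8  31.3] [514.2 -56.8  28.8]
210 254 270 [516.9 -78.7  29.7] [519.7 -59.4  33.7]
```

```bash
python3 - <<'E'
from h import *
plan([477,-60.8,25],down(169),10)
E
```

```text
0 [-0.07, 0.03, 2.05] [0.0, 0.0, -0.003]
1 [-0.07, 0.03, 2.05] [0.0, 0.0, -0.003]
2 [-0.07, 0.03, 2.05] [0.0, 0.0, -0.003]
3 [-0.07, 0.03, 2.05] [0.0, 0.0, -0.003]
4 [-0.07, 0.03, 2.05] [0.0, 0.0, -0.003]
5 [-0.07, 0.03, 2.05] [0.0, 0.0, -0.003]
6 [-0.07, 0.03, 2.05] [0.0, 0.0, -0.003]
7 [-0.07, 0.03, 2.05] [0.0, 0.0, -0.003]
8 [-0.07, 0.03, 2.05] [0.0, 0.0, -0.003]
9 [-0.07, 0.03, 2.05] [0.0, 0.0, -0.003]
```

Call:
arm_command --increments '[{"gripper":8.5,"slide":[-0.07,0.04,2.3],"dr":[0,0,-0.006]},{"gripper":8.5,"slide":[-0.07,0.04,2.3],"dr":[0,0,-0.006]},{"gripper":8.5,"slide":[-0.07,0.04,2.3],"dr":[0,0,-0.006]},{"gripper":8.5,"slide":[-0.07,0.04,2.3],"dr":[0,0,-0.006]},{"gripper":8.5,"slide":[-0.07,0.04,2.3],"dr":[0,0,-0.006]}]'

```text
clock: 4.03
tool_pos: [473.7, -61.2, 114.3]
eef_rot: [-3.142, 0.001, 2.95]
contact_force: [-0.4, 0.6, 0.4]
grip_width: 84.9
grip_force: 0.0
```

Call:
arm_command --increments '[{"gripper":8.5,"slide":[-0.07,0.04,2.3],"dr":[0,0,0]},{"gripper":8.5,"slide":[-0.07,0.04,2.3],"dr":[0,0,0]},{"gripper":8.5,"slide":[-0.07,0.04,2.0],"dr":[0,0,0]},{"gripper":8.5,"slide":[-0.07,0.04,1.4],"dr":[0,0,0]},{"gripper":8.5,"slide":[0,0,0.5],"dr":[0,0,0]}]'

```text
clock: 4.45
tool_pos: [476.0, -60.0, 28.4]
eef_rot: [3.142, -0.002, 2.95]
contact_force: [-0.6, 0.2, 0.2]
grip_width: 85.1
grip_force: 0.0
```

Call:
arm_command --increments '[{"gripper":8.5,"slide":[0,0,0.3],"dr":[0,0,0]},{"gripper":2.0,"slide":[0,0,0],"dr":[0,0,0]},{"gripper":1.5,"slide":[0,0,0],"dr":[0,0,0]},{"gripper":1.5,"slide":[0,0,0],"dr":[0,0,0]},{"gripper":1.5,"slide":[0,0,0],"dr":[0,0,0]}]' --grip_force 80

```text
clock: 4.87
tool_pos: [477.2, -60.8, 27.7]
eef_rot: [-3.142, 0.001, 2.949]
contact_force: [0.3, 0.4, -0.2]
grip_width: 38.3
grip_force: 0.0
```

Call:
arm_command --increments '[{"gripper":1.5,"slide":[0,0,0],"dr":[0,0,0]},{"gripper":1.5,"slide":[0,0,0],"dr":[0,0,0]},{"gripper":1.5,"slide":[0,0,0],"dr":[0,0,0]},{"gripper":1.5,"slide":[0,0,0],"dr":[0,0,0]},{"gripper":1.5,"slide":[0,0,0],"dr":[0,0,0]}]'

```text
clock: 5.28
tool_pos: [477.0, -60.8, 27.4]
eef_rot: [-3.142, 0.001, 2.949]
contact_force: [-1.0, -0.2, 6.1]
grip_width: 20.9
grip_force: 78.4
```

```bash
cat >> h.py <<'E'
BY=38.; M=np.array([536.5,300,50]); 
def B(v): return M+Ro.from_euler('z',BY,degrees=True).apply(np.array(v,float))
def pour(lx,lz,th,ly=0):
    R=Ro.from_euler('z',BY,degrees=True)*Ro.from_euler('y',th,degrees=True)
    return B([lx,ly,lz-50])+R.apply([-177,0,24.4]), R*Ro.from_euler('z',180,degrees=True)*Ro.from_euler('x',180,degrees=True)
E
python3 - <<'E'
from h import *
s=(np.array([477,-60.8,27.4]),down(169))
s2=plan([477,-60.8,209],down(169),1,s)
t=pour(-80,185,0); print(t[0]); plan(*t,15,s2)
E
```

```text
0 [0.0, 0.0, -18.16] [0.0, 0.0, 0.0]
[334.  141.8 209.4]
0 [1.19, 1.14, -0.0] [0.0, 0.0, -0.057]
1 [1.13, 1.21, -0.0] [0.0, 0.0, -0.057]
2 [1.06, 1.27, -0.0] [0.0, 0.0, -0.057]
3 [0.98, 1.33, -0.0] [0.0, 0.0, -0.057]
4 [0.9, 1.38, -0.0] [0.0, 0.0, -0.057]
5 [0.82, 1.43, -0.0] [0.0, 0.0, -0.057]
6 [0.74, 1.48, -0.0] [0.0, 0.0, -0.057]
7 [0.66, 1.52, -0.0] [0.0, 0.0, -0.057]
8 [0.57, 1.55, -0.0] [0.0, 0.0, -0.057]
9 [0.48, 1.58, -0.0] [0.0, 0.0, -0.057]
10 [0.39, 1.61, -0.0] [0.0, 0.0, -0.057]
11 [0.3, 1.63, -0.0] [0.0, 0.0, -0.057]
12 [0.2, 1.64, -0.0] [0.0, 0.0, -0.057]
13 [0.11, 1.65, -0.0] [0.0, 0.0, -0.057]
14 [0.01, 1.65, -0.0] [0.0, 0.0, -0.057]
```

Call:
arm_command --increments '[{"gripper":1.5,"slide":[0,0,-0.6],"dr":[0,0,0]},{"gripper":1.5,"slide":[0,0,-1.5],"dr":[0,0,0]},{"gripper":1.5,"slide":[0,0,-2.2],"dr":[0,0,0]},{"gripper":1.5,"slide":[0,0,-2.6],"dr":[0,0,0]},{"gripper":1.5,"slide":[0,0,-2.6],"dr":[0,0,0]}]'

```text
clock: 5.7
tool_pos: [476.0, -60.6, 122.9]
eef_rot: [3.142, -0.002, 2.949]
contact_force: [1.0, -0.1, -2.7]
grip_width: 20.7
grip_force: 78.5
```

Call:
arm_command --increments '[{"gripper":1.5,"slide":[0,0,-2.6],"dr":[0,0,0]},{"gripper":1.5,"slide":[0,0,-2.5],"dr":[0,0,0]},{"gripper":1.5,"slide":[0,0,-2.0],"dr":[0,0,0]},{"gripper":1.5,"slide":[0,0,-1.1],"dr":[0,0,0]},{"gripper":1.5,"slide":[0,0,-0.5],"dr":[0,0,0]}]'

```text
clock: 6.12
tool_pos: [477.0, -60.8, 210.8]
eef_rot: [-3.142, 0.002, 2.949]
contact_force: [-0.7, -0.1, -3.1]
grip_width: 20.6
grip_force: 78.6
```

Call:
arm_command --increments '[{"gripper":1.5,"slide":[0.5,0.5,0],"dr":[0,0,-0.02]},{"gripper":1.5,"slide":[1.1,1.1,0],"dr":[0,0,-0.04]},{"gripper":1.5,"slide":[1.1,1.2,0],"dr":[0,0,-0.057]},{"gripper":1.5,"slide":[1.1,1.3,0],"dr":[0,0,-0.057]},{"gripper":1.5,"slide":[1.0,1.3,0],"dr":[0,0,-0.057]}]'

```text
clock: 6.53
tool_pos: [432.7, -0.3, 207.7]
eef_rot: [3.141, -0.003, -3.098]
contact_force: [0.0, -0.2, -2.2]
grip_width: 20.8
grip_force: 78.5
```

Call:
arm_command --increments '[{"gripper":1.5,"slide":[0.9,1.4,0],"dr":[0,0,-0.057]},{"gripper":1.5,"slide":[0.8,1.4,0],"dr":[0,0,-0.057]},{"gripper":1.5,"slide":[0.7,1.5,0],"dr":[0,0,-0.057]},{"gripper":1.5,"slide":[0.7,1.5,0],"dr":[0,0,-0.057]},{"gripper":1.5,"slide":[0.6,1.5,0],"dr":[0,0,-0.057]}]'

```text
clock: 6.95
tool_pos: [384.9, 66.1, 207.8]
eef_rot: [3.141, -0.003, -2.813]
contact_force: [0.7, 1.1, -3.0]
grip_width: 20.7
grip_force: 78.5
```

Call:
arm_command --increments '[{"gripper":1.5,"slide":[0.5,1.6,0],"dr":[0,0,-0.057]},{"gripper":1.5,"slide":[0.4,1.6,0],"dr":[0,0,-0.057]},{"gripper":1.5,"slide":[0.3,1.6,0],"dr":[0,0,-0.057]},{"gripper":1.5,"slide":[0.2,1.4,0],"dr":[0,0,-0.05]},{"gripper":1.5,"slide":[0.1,0.8,0],"dr":[0,0,-0.03]}]'

```text
clock: 7.37
tool_pos: [342.3, 123.8, 207.9]
eef_rot: [3.14, -0.003, -2.562]
contact_force: [0.3, 0.3, -2.0]
grip_width: 20.9
grip_force: 78.6
```

```bash
python3 - <<'E'
from h import *
a=[]
for c in ('side','scene','wrist'):
    p=bot.snapshot(c); save(p,c+'2.png'); np.savez('pics/'+c+'2.npz',**p)
    for l in ['pan_lip','door_edge','bin_mouth','roof_edge']:
        for d in bot.landmark_of(p,l)[:1]:
            w=world(p,d['at']); b=None if w is None else Ro.from_euler('z',-BY,degrees=True).apply(w-M)
            print(c,l,round(d['conf'],2),np.array(d['at']),w,b)
A=cv2.imread('pics/side2.png')[100:230,130:290];Bb=cv2.imread('pics/wrist2.png')
cv2.imwrite('pics/c2.png',cv2.hconcat([cv2.resize(A,(400,325)),cv2.resize(Bb,(400,325))]))
print(bot.state()['tool_pos'],bot.state()['joint_positions'].round(2).tolist())
E
```

```text
side pan_lip 0.61 [214.7 165.1] [613.  401.7  92.1] [122.8  33.1  42.1]
side bin_mouth 0.76 [211.1 191. ] [526.3 297.6  58.5] [-9.5  4.4  8.5]
side roof_edge 0.95 [208.  157.2] [514.8 293.  187.7] [-21.4   7.8 137.7]
scene pan_lip 0.72 [222.9 191. ] [463.3 253.3 193.7] [-86.4   8.3 143.7]
scene door_edge 0.76 [220.9 203.2] [475.2 255.5 150.1] [-75.7   2.7 100.1]
scene bin_mouth 0.82 [200.2 230. ] [519.1 308.1  55.1] [-8.7 17.1  5.1]
scene roof_edge 0.92 [203.5 187.3] [520.1 287.4 192.6] [-20.7   0.1 142.6]
[344.8 122.7 209. ] [0.21, 0.07, 2.13, -0.0, 0.94, -1.93]
```

View pics/c2.png

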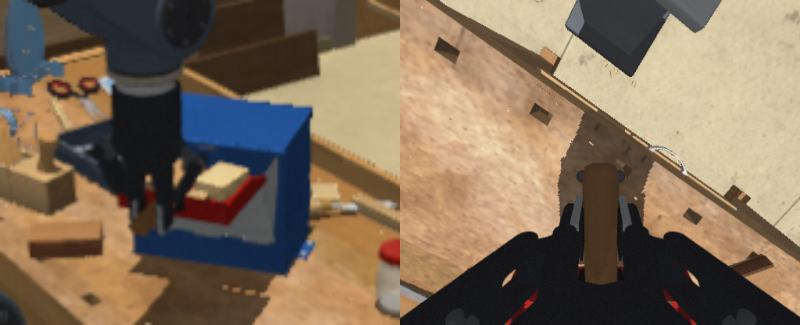

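```bash
sed -i 's/^BY=.*/BY=38.; M=np.array([536.5,304.2,50])/' h.py; python3 - <<'E'
from h import *
s=None
for a in [(-75,180,15),(-65,172,30),(-57,162,43),(-55,160,53)]:
    t=pour(*a,ly=2); print(t[0]); s=plan(*t,5,s)
E
```

```text
[346.4 158.2 249.4]
0 [-0.41, 0.58, -0.81] [0.002, 0.052, -0.018]
1 [-0.38, 0.57, -0.83] [0.002, 0.052, -0.018]
2 [-0.35, 0.56, -0.85] [0.002, 0.052, -0.018]
3 [-0.31, 0.55, -0.87] [0.002, 0.052, -0.018]
4 [-0.28, 0.55, -0.89] [0.002, 0.052, -0.018]
[372.9 178.9 281.6]
0 [-0.48, 0.0, -0.8] [0.0, 0.052, 0.0]
1 [-0.44, -0.0, -0.82] [0.0, 0.052, 0.0]
2 [-0.4, 0.0, -0.84] [0.0, 0.052, 0.0]
3 [-0.35, -0.0, -0.86] [0.0, 0.052, 0.0]
4 [-0.31, 0.0, -0.88] [0.0, 0.052, 0.0]
[401.5 201.2 300.6]
0 [-0.44, 0.0, -0.69] [0.0, 0.045, 0.0]
1 [-0.41, 0.0, -0.71] [0.0, 0.045, 0.0]
2 [-0.37, 0.0, -0.73] [0.0, 0.045, 0.0]
3 [-0.34, 0.0, -0.74] [0.0, 0.045, 0.0]
4 [-0.31, 0.0, -0.76] [0.0, 0.045, 0.0]
[423.3 218.3 316. ]
0 [-0.2, -0.0, -0.61] [0.0, 0.035, 0.0]
1 [-0.17, -0.0, -0.61] [0.0, 0.035, 0.0]
2 [-0.15, -0.0, -0.62] [0.0, 0.035, 0.0]
3 [-0.13, -0.0, -0.62] [0.0, 0.035, 0.0]
4 [-0.11, -0.0, -0.63] [0.0, 0.035, 0.0]
```

Call:
arm_command --increments '[{"gripper":1.5,"slide":[-0.41,0.58,-0.81],"dr":[0.002,0.052,-0.018]},{"gripper":1.5,"slide":[-0.38,0.57,-0.83],"dr":[0.002,0.052,-0.018]},{"gripper":1.5,"slide":[-0.35,0.56,-0.85],"dr":[0.002,0.052,-0.018]},{"gripper":1.5,"slide":[-0.31,0.55,-0.87],"dr":[0.002,0.052,-0.018]},{"gripper":1.5,"slide":[-0.28,0.55,-0.89],"dr":[0.002,0.052,-0.018]}]'

```text
clock: 8.53
tool_pos: [346.5, 158.7, 250.0]
eef_rot: [3.14, -0.262, -2.476]
contact_force: [-0.1, -0.6, -2.6]
grip_width: 20.8
grip_force: 78.6
```

Call:
arm_command --increments '[{"gripper":1.5,"slide":[-0.48,0,-0.8],"dr":[0,0.052,0]},{"gripper":1.5,"slide":[-0.44,0,-0.82],"dr":[0,0.052,0]},{"gripper":1.5,"slide":[-0.4,0,-0.84],"dr":[0,0.052,0]},{"gripper":1.5,"slide":[-0.35,0,-0.86],"dr":[0,0.052,0]},{"gripper":1.5,"slide":[-0.31,0,-0.88],"dr":[0,0.052,0]}]'

```text
clock: 8.95
tool_pos: [373.3, 179.3, 282.0]
eef_rot: [3.14, -0.522, -2.476]
contact_force: [-0.6, -0.2, -2.8]
grip_width: 20.9
grip_force: 78.6
```

Call:
arm_command --increments '[{"gripper":1.5,"slide":[-0.44,0,-0.69],"dr":[0,0.045,0]},{"gripper":1.5,"slide":[-0.41,0,-0.71],"dr":[0,0.045,0]},{"gripper":1.5,"slide":[-0.37,0,-0.73],"dr":[0,0.045,0]},{"gripper":1.5,"slide":[-0.34,0,-0.74],"dr":[0,0.045,0]},{"gripper":1.5,"slide":[-0.31,0,-0.76],"dr":[0,0.045,0]}]'

```text
clock: 9.37
tool_pos: [401.9, 201.6, 301.0]
eef_rot: [3.139, -0.746, -2.476]
contact_force: [1.0, 0.2, -0.7]
grip_width: 20.6
grip_force: 78.8
```

Call:
arm_command --increments '[{"gripper":1.5,"slide":[-0.2,0,-0.61],"dr":[0,0.035,0]},{"gripper":1.5,"slide":[-0.17,0,-0.61],"dr":[0,0.035,0]},{"gripper":1.5,"slide":[-0.15,0,-0.62],"dr":[0,0.035,0]},{"gripper":1.5,"slide":[-0.13,0,-0.62],"dr":[0,0.035,0]},{"gripper":1.5,"slide":[-0.11,0,-0.63],"dr":[0,0.035,0]}]'

```text
clock: 9.78
tool_pos: [423.7, 218.6, 316.5]
eef_rot: [3.139, -0.921, -2.475]
contact_force: [-0.1, 0.6, -1.5]
grip_width: 20.6
grip_force: 78.8
```

Call:
arm_command --increments '[{"gripper":1.5,"slide":[0,0,0],"dr":[0,0,0]},{"gripper":1.5,"slide":[0,0,0],"dr":[0,0,0]},{"gripper":1.5,"slide":[0,0,0],"dr":[0,0,0]},{"gripper":1.5,"slide":[0,0,0],"dr":[0,0,0]},{"gripper":1.5,"slide":[0,0,0],"dr":[0,0,0]}]'

```text
clock: 10.2
tool_pos: [423.0, 218.1, 316.7]
eef_rot: [3.139, -0.919, -2.475]
contact_force: [0.5, -0.1, -1.5]
grip_width: 20.7
grip_force: 78.9
```

```bash
python3 - <<'E'
from h import *
for c in ('side','scene'):
    p=bot.snapshot(c); save(p,c+'3.png'); np.savez('pics/'+c+'3.npz',**p)
    for l in ['offcut_long','offcut_thick','offcut_flat']:
        for d in bot.landmark_of(p,l)[:2]:
            w=world(p,d['at']); b=None if w is None else Ro.from_euler('z',-BY,degrees=True).apply(w-M)
            print(c,l,round(d['conf'],2),np.array(d['at']),w,b)
A=cv2.imread('pics/side3.png')[90:220,130:290];Bb=cv2.imread('pics/scene3.png')[130:260,140:300]
cv2.imwrite('pics/c3.png',cv2.hconcat([cv2.resize(A,(400,325)),cv2.resize(Bb,(400,325))]))
print(bot.state())
E
```

```text
side offcut_flat 0.68 [208.9 158.4] [468.9 217.5 222.8] [-106.6  -26.7  172.8]
scene offcut_long 0.51 [237.1 153.3] [409.2 233.6 321.7] [-143.8   22.8  271.7]
{'clock': 10.6, 'joint_positions': array([ 0.5,  0.6,  1.3, -0.2,  2.1, -1.8]), 'qvel': array([ 0., -0.,  0., -0., -0., -0.]), 'tau': array([ -0. , -63.3, -27.7,  -0.5,   2.8,  -0. ]), 'tool_pos': array([423.2, 218.3, 316.5]), 'eef_rot': array([ 3.1, -0.9, -2.5]), 'contact_force': array([-0.1, -0.3, -1.5]), 'ft_torque': array([ 0.3, -0.5, -0. ]), 'grip_force': 78.87653231620789, 'grip_width': 20.461379657639956}
```

View pics/c3.png

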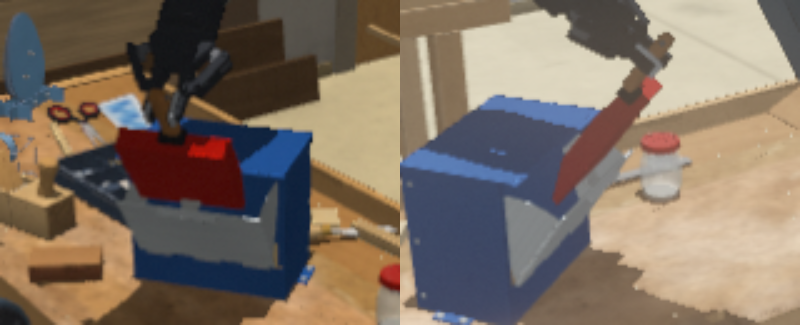

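```bash
python3 - <<'E'
from h import *
s=None
for a in [(-70,185,35),(-95,195,16),(-110,195,0)]:
    t=pour(*a,ly=2); print(t[0]); s=plan(*t,5,s)
print('tr');s=plan([477,-60.8,200],down(169),15,s)
E
```

```text
[376.9 182.  306.5]
0 [0.55, 0.0, 1.06] [0.0, -0.062, 0.0]
1 [0.62, 0.0, 1.02] [0.0, -0.062, 0.0]
2 [0.68, -0.0, 0.98] [0.0, -0.062, 0.0]
3 [0.74, -0.0, 0.94] [0.0, -0.062, 0.0]
4 [0.79, -0.0, 0.89] [0.0, -0.062, 0.0]
[331.6 146.7 267.2]
0 [0.49, -0.0, 1.3] [-0.0, -0.066, -0.0]
1 [0.58, 0.0, 1.27] [-0.0, -0.066, -0.0]
2 [0.66, 0.0, 1.23] [-0.0, -0.066, -0.0]
3 [0.74, 0.0, 1.18] [-0.0, -0.066, -0.0]
4 [0.81, 0.0, 1.13] [-0.0, -0.066, -0.0]
[309.1 129.1 219.4]
0 [0.29, -0.0, 1.08] [-0.0, -0.056, -0.0]
1 [0.35, -0.0, 1.06] [-0.0, -0.056, -0.0]
2 [0.4, -0.0, 1.04] [-0.0, -0.056, -0.0]
3 [0.46, -0.0, 1.01] [-0.0, -0.056, -0.0]
4 [0.52, -0.0, 0.99] [-0.0, -0.056, -0.0]
tr
0 [-0.1, -1.69, 0.13] [0.0, -0.0, 0.057]
1 [-0.2, -1.68, 0.13] [0.0, -0.0, 0.057]
2 [-0.29, -1.66, 0.13] [0.0, -0.0, 0.057]
3 [-0.39, -1.64, 0.13] [0.0, -0.0, 0.057]
4 [-0.48, -1.62, 0.13] [0.0, -0.0, 0.057]
5 [-0.57, -1.59, 0.13] [0.0, -0.0, 0.057]
6 [-0.66, -1.55, 0.13] [0.0, -0.0, 0.057]
7 [-0.75, -1.51, 0.13] [0.0, -0.0, 0.057]
8 [-0.84, -1.47, 0.13] [0.0, -0.0, 0.057]
9 [-0.92, -1.42, 0.13] [0.0, -0.0, 0.057]
10 [-1.0, -1.36, 0.13] [0.0, -0.0, 0.057]
11 [-1.07, -1.31, 0.13] [0.0, -0.0, 0.057]
12 [-1.15, -1.24, 0.13] [0.0, -0.0, 0.057]
13 [-1.21, -1.17, 0.13] [0.0, -0.0, 0.057]
14 [-1.28, -1.1, 0.13] [0.0, -0.0, 0.057]
```

Call:
arm_command --increments '[{"gripper":1.5,"slide":[0.55,0,1.06],"dr":[0,-0.062,0]},{"gripper":1.5,"slide":[0.62,0,1.02],"dr":[0,-0.062,0]},{"gripper":1.5,"slide":[0.68,0,0.98],"dr":[0,-0.062,0]},{"gripper":1.5,"slide":[0.74,0,0.94],"dr":[0,-0.062,0]},{"gripper":1.5,"slide":[0.79,0,0.89],"dr":[0,-0.062,0]}]'

```text
clock: 11.02
tool_pos: [376.4, 181.7, 306.3]
eef_rot: [3.14, -0.607, -2.476]
contact_force: [0.1, 0.5, -0.3]
grip_width: 20.5
grip_force: 78.7
```

Call:
arm_command --increments '[{"gripper":1.5,"slide":[0.49,0,1.3],"dr":[0,-0.066,0]},{"gripper":1.5,"slide":[0.58,0,1.27],"dr":[0,-0.066,0]},{"gripper":1.5,"slide":[0.66,0,1.23],"dr":[0,-0.066,0]},{"gripper":1.5,"slide":[0.74,0,1.18],"dr":[0,-0.066,0]},{"gripper":1.5,"slide":[0.81,0,1.13],"dr":[0,-0.066,0]}]'

```text
clock: 11.43
tool_pos: [331.0, 146.3, 266.9]
eef_rot: [3.14, -0.277, -2.477]
contact_force: [0.2, 0.3, -0.9]
grip_width: 20.5
grip_force: 78.7
```

Call:
arm_command --increments '[{"gripper":1.5,"slide":[0.29,0,1.08],"dr":[0,-0.056,0]},{"gripper":1.5,"slide":[0.35,0,1.06],"dr":[0,-0.056,0]},{"gripper":1.5,"slide":[0.4,0,1.04],"dr":[0,-0.056,0]},{"gripper":1.5,"slide":[0.46,0,1.01],"dr":[0,-0.056,0]},{"gripper":1.5,"slide":[0.52,0,0.99],"dr":[0,-0.056,0]}]'

```text
clock: 11.85
tool_pos: [308.6, 128.8, 219.0]
eef_rot: [3.14, 0.002, -2.477]
contact_force: [-0.2, 0.5, -1.0]
grip_width: 20.6
grip_force: 78.7
```

Call:
arm_command --increments '[{"gripper":1.5,"slide":[-0.1,-1.69,0.13],"dr":[0,0,0.057]},{"gripper":1.5,"slide":[-0.2,-1.68,0.13],"dr":[0,0,0.057]},{"gripper":1.5,"slide":[-0.29,-1.66,0.13],"dr":[0,0,0.057]},{"gripper":1.5,"slide":[-0.39,-1.64,0.13],"dr":[0,0,0.057]},{"gripper":1.5,"slide":[-0.48,-1.62,0.13],"dr":[0,0,0.057]}]'

```text
clock: 12.27
tool_pos: [365.2, 65.1, 212.6]
eef_rot: [3.14, -0.001, -2.765]
contact_force: [0.1, 0.1, -2.1]
grip_width: 20.6
grip_force: 78.8
```

Call:
arm_command --increments '[{"gripper":1.5,"slide":[-0.57,-1.59,0.13],"dr":[0,0,0.057]},{"gripper":1.5,"slide":[-0.66,-1.55,0.13],"dr":[0,0,0.057]},{"gripper":1.5,"slide":[-0.75,-1.51,0.13],"dr":[0,0,0.057]},{"gripper":1.5,"slide":[-0.84,-1.47,0.13],"dr":[0,0,0.057]},{"gripper":1.5,"slide":[-0.92,-1.42,0.13],"dr":[0,0,0.057]}]'

```text
clock: 12.68
tool_pos: [421.3, 1.9, 205.9]
eef_rot: [3.14, -0.002, -3.05]
contact_force: [-0.8, 1.2, -0.5]
grip_width: 20.6
grip_force: 78.8
```

Call:
arm_command --increments '[{"gripper":1.5,"slide":[-1.0,-1.36,0.13],"dr":[0,0,0.057]},{"gripper":1.5,"slide":[-1.07,-1.31,0.13],"dr":[0,0,0.057]},{"gripper":1.5,"slide":[-1.15,-1.24,0.13],"dr":[0,0,0.057]},{"gripper":1.5,"slide":[-1.21,-1.17,0.13],"dr":[0,0,0.057]},{"gripper":1.5,"slide":[-1.28,-1.1,0.13],"dr":[0,0,0.057]}]'

```text
clock: 13.1
tool_pos: [477.3, -61.1, 199.2]
eef_rot: [3.141, -0.002, 2.948]
contact_force: [1.3, 0.5, -1.5]
grip_width: 20.5
grip_force: 78.8
```

```bash
python3 - <<'E'
from h import *
for c in ('scene','wrist'):
    p=bot.snapshot(c); save(p,c+'4.png'); np.savez('pics/'+c+'4.npz',**p)
A=cv2.imread('pics/scene4.png')[130:260,140:300];Bb=cv2.imread('pics/wrist4.png')
cv2.imwrite('pics/c4.png',cv2.hconcat([cv2.resize(A,(400,325)),cv2.resize(Bb,(400,325))]))
plan([477,-60.8,27.4],down(169),10); s=bot.state(); print(s['tool_pos'],np.array(s['eef_rot'])*1000,s['clock'])
E
```

```text
0 [0.01, 0.01, 1.72] [0.0, -0.0, -0.0]
1 [0.01, 0.01, 1.72] [0.0, -0.0, -0.0]
2 [0.01, 0.01, 1.72] [0.0, -0.0, -0.0]
3 [0.01, 0.01, 1.72] [0.0, -0.0, -0.0]
4 [0.01, 0.01, 1.72] [0.0, -0.0, -0.0]
5 [0.01, 0.01, 1.72] [0.0, -0.0, -0.0]
6 [0.01, 0.01, 1.72] [0.0, -0.0, -0.0]
7 [0.01, 0.01, 1.72] [0.0, -0.0, -0.0]
8 [0.01, 0.01, 1.72] [0.0, -0.0, -0.0]
9 [0.01, 0.01, 1.72] [0.0, -0.0, -0.0]
[477.9 -61.7 199.1] [3140.8   -1.5 2948.1] 13.2
```

View pics/c4.png

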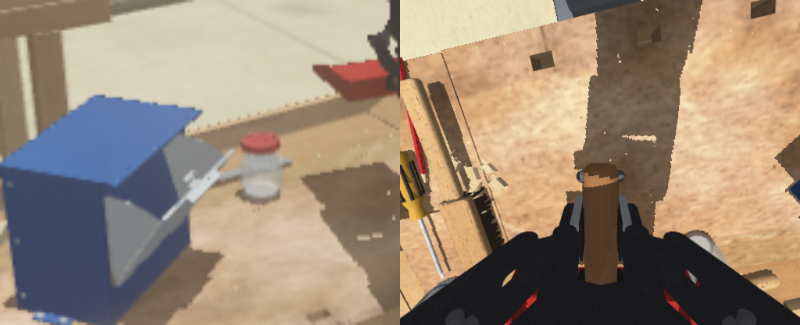

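Call:
arm_command --increments '[{"gripper":1.5,"slide":[0,0,1.5],"dr":[0,0,0]},{"gripper":1.5,"slide":[0,0,2.4],"dr":[0,0,0]},{"gripper":1.5,"slide":[0,0,2.6],"dr":[0,0,0]},{"gripper":1.5,"slide":[0,0,2.6],"dr":[0,0,0]},{"gripper":1.5,"slide":[0,0,2.4],"dr":[0,0,0]}]'

```text
clock: 13.62
tool_pos: [476.2, -59.8, 83.2]
eef_rot: [3.14, -0.002, 2.953]
contact_force: [0.4, 1.1, -1.3]
grip_width: 20.7
grip_force: 78.8
```

Call:
arm_command --increments '[{"gripper":1.5,"slide":[0,0,2.0],"dr":[0,0,0]},{"gripper":1.5,"slide":[0,0,1.5],"dr":[0,0,0]},{"gripper":1.5,"slide":[0,0,0.9],"dr":[0,0,0]},{"gripper":1.5,"slide":[0,0,0.5],"dr":[0,0,0]},{"gripper":1.5,"slide":[0,0,0.3],"dr":[0,0,0]}]'

```text
clock: 14.03
tool_pos: [476.8, -60.0, 32.2]
eef_rot: [3.14, -0.002, 2.952]
contact_force: [-1.1, -0.4, -1.2]
grip_width: 21.0
grip_force: 78.8
```

Call:
arm_command --increments '[{"gripper":1.5,"slide":[0,0,0.2],"dr":[0,0,0]},{"gripper":1.5,"slide":[0,0,0.15],"dr":[0,0,0]},{"gripper":1.5,"slide":[0,0,0.1],"dr":[0,0,0]},{"gripper":1.5,"slide":[0,0,0],"dr":[0,0,0]},{"gripper":1.5,"slide":[0,0,0],"dr":[0,0,0]}]'

```text
clock: 14.45
tool_pos: [477.2, -60.3, 28.2]
eef_rot: [3.141, -0.001, 2.951]
contact_force: [1.6, 0.4, -1.1]
grip_width: 20.3
grip_force: 78.8
```

Call:
arm_command --increments '[{"gripper":1.5,"slide":[0,0,0.1],"dr":[0,0,0]},{"gripper":1.5,"slide":[0,0,0],"dr":[0,0,0]},{"gripper":4,"slide":[0,0,0],"dr":[0,0,0]},{"gripper":8.5,"slide":[0,0,0],"dr":[0,0,0]},{"gripper":8.5,"slide":[0,0,0],"dr":[0,0,0]}]'

```text
clock: 14.87
tool_pos: [477.0, -60.2, 26.9]
eef_rot: [3.141, -0.001, 2.951]
contact_force: [-0.8, -0.5, 1.3]
grip_width: 56.5
grip_force: 0.0
```

Call:
arm_command --increments '[{"gripper":8.5,"slide":[0,0,0],"dr":[0,0,0]},{"gripper":8.5,"slide":[0,0,0],"dr":[0,0,0]},{"gripper":8.5,"slide":[0,0,0],"dr":[0,0,0]},{"gripper":8.5,"slide":[0,0,-1],"dr":[0,0,0]},{"gripper":8.5,"slide":[0,0,-2],"dr":[0,0,0]}]'

```text
clock: 15.28
tool_pos: [475.8, -60.0, 56.2]
eef_rot: [3.14, -0.005, 2.951]
contact_force: [0.1, -0.1, -0.6]
grip_width: 85.2
grip_force: 0.0
```

Call:
arm_command --increments '[{"gripper":8.5,"slide":[0,0,-3],"dr":[0,0,0]},{"gripper":8.5,"slide":[0,0,-3.5],"dr":[0,0,0]},{"gripper":8.5,"slide":[0,0,-3.5],"dr":[0,0,0]},{"gripper":8.5,"slide":[0,0,-3.5],"dr":[0,0,0]},{"gripper":8.5,"slide":[0,0,-3],"dr":[0,0,0]}]'

```text
clock: 15.7
tool_pos: [477.0, -60.4, 225.0]
eef_rot: [3.141, 0.0, 2.951]
contact_force: [0.9, 0.3, 0.5]
grip_width: 84.9
grip_force: 0.0
```

```bash
python3 - <<'E'
from h import *
p=bot.snapshot('wrist'); C=cloud(p); hsv=cv2.cvtColor(p['color'],cv2.COLOR_RGB2HSV)
red=((hsv[...,0]<8)|(hsv[...,0]>172))&(hsv[...,1]>140)&(p['range_z']>0)&(C[...,0]>500)&(C[...,0]<700)&(C[...,1]>-170)&(C[...,1]<20)
q=C[red]; print(len(q)); f=q[q[:,2]<12]; print(len(f)); A=np.c_[f[:,:2],np.ones(len(f))]; print(np.linalg.lstsq(A,f[:,2],rcond=None)[0]*1000, np.percentile(f[:,2],[5,50,95]))
save(p,'wrist5.png')
p=bot.snapshot('scene'); save(p,'scene5.png'); np.savez('pics/scene5.npz',**p)
C=cloud(p);hsv=cv2.cvtColor(p['color'],cv2.COLOR_RGB2HSV)
print(bot.state()['tool_pos'],bot.state()['clock'])
p=bot.snapshot('side'); save(p,'side5.png'); np.savez('pics/side5.npz',**p)
cv2.imwrite('pics/c5.png',cv2.hconcat([cv2.resize(cv2.imread('pics/wrist5.png'),(400,300)),cv2.resize(cv2.imread('pics/side5.png')[110:230,150:310],(400,300))]))
E
```

```text
9157
7733
[  -7.2   -0.6 7626.5] [2.  3.2 4.8]
[478.9 -60.8 227.1] 15.8
```

View pics/c5.png

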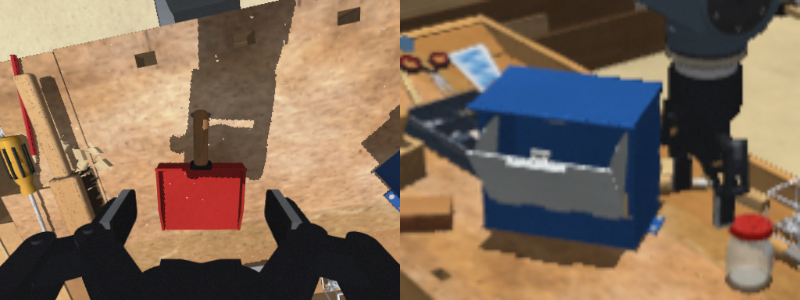

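```bash
cat >> h.py <<'E'
def press(phi,r=90,y=-65,lean=45,back=0,up=0):
    a=np.radians(lean); d=np.array([np.sin(a),0,-np.cos(a)]); n=np.array([np.cos(a),0,np.sin(a)])
    K=np.array([-r*np.sin(phi)-back,y,r*np.cos(phi)+up])
    return B(K-11*n-19*d), Ro.from_euler('z',BY,degrees=True)*Ro.from_euler('y',-lean,degrees=True)*Ro.from_euler('z',180,degrees=True)*Ro.from_euler('x',180,degrees=True)
E
python3 - <<'E'
from h import *
for c in('side','scene'):
    p=dict(np.load(f'pics/{c}5.npz')); C=cloud(p); hsv=cv2.cvtColor(p['color'],cv2.COLOR_RGB2HSV)
    b=Ro.from_euler('z',-BY,degrees=True).apply(C.reshape(-1,3)-M).reshape(C.shape)
    ok=(p['range_z']>0)&(hsv[...,1]<80)&(abs(b[...,1])<85)&(b[...,2]>15)&(b[...,2]<90)&(b[...,0]<-5)&(b[...,0]>-100)
    q=b[ok]; print(c,len(q)); 
    if len(q)>30:
        f=np.linalg.lstsq(np.c_[q[:,1:],np.ones(len(q))],q[:,0],rcond=None)[0]; print(f*1000, 'phi',np.arctan(-f[1]))
    m=(p['range_z']>0)&(hsv[...,0]>105)&(hsv[...,0]<130)&(hsv[...,1]>120)&(abs(C[...,2]-194)<7)&(abs(b[...,0])<200)&(abs(b[...,1])<150)
    print('roof front x pct, y',np.percentile(b[m][:,0],[1,3,99]),np.percentile(b[m][:,1],[1,99]))
t=press(.85,back=60,up=40); print(t[0]); plan(*t,15)
E
```

```text
side 610
[   19.9  -681.5 -6991.3] phi 0.5981818523163751
roof front x pct, y [-32.4 -30.7 122.5] [-113.6  107.7]
scene 89
[   21.2  -682.4 -8111.8] phi 0.5988096104078645
roof front x pct, y [-24.2 -19.4 125.3] [-46.8 110.5]
[459.2 161.4 155.1]
0 [0.4, 1.43, 0.46] [-0.022, -0.049, -0.054]
1 [0.35, 1.44, 0.48] [-0.022, -0.049, -0.054]
2 [0.3, 1.45, 0.49] [-0.022, -0.049, -0.054]
3 [0.24, 1.45, 0.51] [-0.022, -0.049, -0.054]
4 [0.19, 1.45, 0.53] [-0.022, -0.049, -0.054]
5 [0.14, 1.45, 0.56] [-0.022, -0.049, -0.054]
6 [0.09, 1.44, 0.58] [-0.022, -0.049, -0.054]
7 [0.04, 1.43, 0.61] [-0.022, -0.049, -0.054]
8 [-0.01, 1.42, 0.64] [-0.022, -0.049, -0.054]
9 [-0.05, 1.4, 0.68] [-0.022, -0.049, -0.054]
10 [-0.09, 1.38, 0.71] [-0.022, -0.049, -0.054]
11 [-0.13, 1.36, 0.75] [-0.022, -0.049, -0.054]
12 [-0.16, 1.33, 0.79] [-0.022, -0.049, -0.054]
13 [-0.19, 1.31, 0.82] [-0.022, -0.049, -0.054]
14 [-0.22, 1.27, 0.86] [-0.022, -0.049, -0.054]
```

Call:
arm_command --increments '[{"gripper":0,"slide":[0.4,1.43,0.46],"dr":[-0.022,-0.049,-0.054]},{"gripper":0,"slide":[0.35,1.44,0.48],"dr":[-0.022,-0.049,-0.054]},{"gripper":0,"slide":[0.3,1.45,0.49],"dr":[-0.022,-0.049,-0.054]},{"gripper":0,"slide":[0.24,1.45,0.51],"dr":[-0.022,-0.049,-0.054]},{"gripper":0,"slide":[0.19,1.45,0.53],"dr":[-0.022,-0.049,-0.054]}]' --grip_force 40

```text
clock: 16.27
tool_pos: [469.9, 14.3, 197.8]
eef_rot: [3.063, 0.256, -3.069]
contact_force: [1.4, 0.4, -0.5]
grip_width: 25.0
grip_force: 0.0
```

Call:
arm_command --increments '[{"gripper":0,"slide":[0.14,1.45,0.56],"dr":[-0.022,-0.049,-0.054]},{"gripper":0,"slide":[0.09,1.44,0.58],"dr":[-0.022,-0.049,-0.054]},{"gripper":0,"slide":[0.04,1.43,0.61],"dr":[-0.022,-0.049,-0.054]},{"gripper":0,"slide":[0,1.42,0.64],"dr":[-0.022,-0.049,-0.054]},{"gripper":0,"slide":[-0.05,1.4,0.68],"dr":[-0.022,-0.049,-0.054]}]'

```text
clock: 16.68
tool_pos: [463.3, 86.4, 175.2]
eef_rot: [3.054, 0.517, -2.808]
contact_force: [0.2, 1.2, 0.0]
grip_width: -0.0
grip_force: 0.0
```

Call:
arm_command --increments '[{"gripper":0,"slide":[-0.09,1.38,0.71],"dr":[-0.022,-0.049,-0.054]},{"gripper":0,"slide":[-0.13,1.36,0.75],"dr":[-0.022,-0.049,-0.054]},{"gripper":0,"slide":[-0.16,1.33,0.79],"dr":[-0.022,-0.049,-0.054]},{"gripper":0,"slide":[-0.19,1.31,0.82],"dr":[-0.022,-0.049,-0.054]},{"gripper":0,"slide":[-0.22,1.27,0.86],"dr":[-0.022,-0.049,-0.054]}]'

```text
clock: 17.1
tool_pos: [465.8, 189.3, 216.0]
eef_rot: [3.14, 0.663, -2.532]
contact_force: [0.6, -0.5, 0.3]
grip_width: -0.1
grip_force: 0.0
```

```bash
python3 - <<'E'
from h import *
s=bot.state(); print(s['joint_positions'].round(2).tolist(),s['tool_pos'],(np.array(s['eef_rot'])*1000),s['clock'])
t=press(.85,back=60,up=40); print(t[0],t[1].as_euler('xyz'))
print((Rt(s['eef_rot']).inv()*t[1]).as_rotvec()*1000)
p=bot.snapshot('side'); save(p,'side6.png'); q=bot.snapshot('scene'); save(q,'scene6.png')
cv2.imwrite('pics/c6.png',cv2.hconcat([cv2.resize(cv2.imread('pics/side6.png')[90:220,130:290],(400,325)),cv2.resize(cv2.imread('pics/scene6.png')[130:260,140:300],(400,325))]))
st=None
for ph in (.75,.5,.25,.14): print(ph); st=plan(*press(ph),5,st); print(st[0])
E
```

```text
[0.16, 0.13, 2.2, 0.96, 0.34, -2.87] [465.8 189.3 216. ] [ 3139.8   662.7 -2531.9] 17.1
[459.2 161.4 155.1] [ 3.1  0.8 -2.5]
[ -33.6 -122.6  -40.2]
0.75
0 [0.48, -0.33, 2.04] [-0.007, -0.024, -0.008]
1 [0.53, -0.34, 2.03] [-0.007, -0.024, -0.008]
2 [0.58, -0.35, 2.01] [-0.007, -0.024, -0.008]
3 [0.64, -0.36, 2.0] [-0.007, -0.024, -0.008]
4 [0.69, -0.37, 1.98] [-0.007, -0.024, -0.008]
[511.5 202.1 121.5]
0.5
0 [-0.44, 0.0, 0.07] [0.0, 0.0, 0.0]
1 [-0.44, 0.0, 0.07] [0.0, 0.0, 0.0]
2 [-0.44, 0.0, 0.07] [0.0, 0.0, 0.0]
3 [-0.44, 0.0, 0.07] [0.0, 0.0, 0.0]
4 [-0.44, 0.0, 0.07] [0.0, 0.0, 0.0]
[525.8 213.4 134.6]
0.25
0 [-0.41, -0.0, 0.18] [0.0, 0.0, 0.0]
1 [-0.41, -0.0, 0.18] [0.0, 0.0, 0.0]
2 [-0.41, -0.0, 0.18] [0.0, 0.0, 0.0]
3 [-0.41, -0.0, 0.18] [0.0, 0.0, 0.0]
4 [-0.41, -0.0, 0.18] [0.0, 0.0, 0.0]
[542.3 226.2 142.9]
0.14
0 [-0.16, 0.0, 0.11] [0.0, 0.0, 0.0]
1 [-0.16, 0.0, 0.11] [0.0, 0.0, 0.0]
2 [-0.16, 0.0, 0.11] [0.0, 0.0, 0.0]
3 [-0.16, 0.0, 0.11] [0.0, 0.0, 0.0]
4 [-0.16, 0.0, 0.11] [0.0, 0.0, 0.0]
[549.9 232.2 144.8]
```

View pics/c6.png

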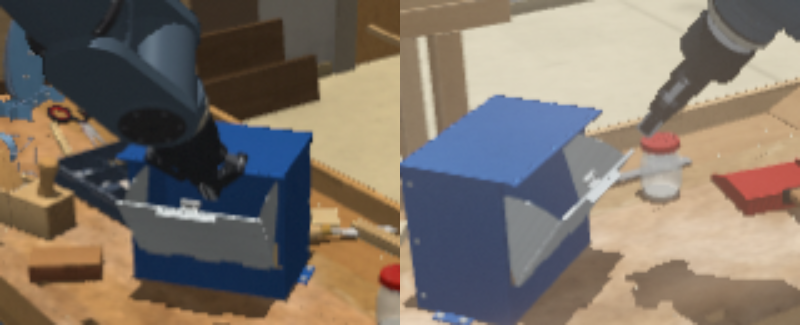

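Call:
arm_command --increments '[{"gripper":0,"slide":[0,0,-0.4],"dr":[0,0,0.12]},{"gripper":0,"slide":[0,0,-0.4],"dr":[0,0,0.12]},{"gripper":0,"slide":[0,0,0],"dr":[0,0,0.12]},{"gripper":0,"slide":[0,0,0],"dr":[0,0,0.12]},{"gripper":0,"slide":[0,0,0],"dr":[0,0,0.12]}]'

```text
clock: 17.62
tool_pos: [461.9, 184.9, 221.7]
eef_rot: [2.722, 0.528, 3.028]
contact_force: [-0.5, 0.3, -0.7]
grip_width: -0.1
grip_force: 0.0
```

Call:
arm_command --increments '[{"gripper":0,"slide":[0,0,0],"dr":[0,0,0.12]},{"gripper":0,"slide":[0,0,0],"dr":[0,0,0.12]},{"gripper":0,"slide":[0,0,0],"dr":[0,0,0.12]},{"gripper":0,"slide":[0,0,0],"dr":[0,0,0.12]},{"gripper":0,"slide":[0,0,0],"dr":[0,0,0.12]}]'

```text
clock: 18.03
tool_pos: [461.9, 184.9, 221.6]
eef_rot: [2.512, 0.219, 2.471]
contact_force: [0.0, -0.7, -0.2]
grip_width: -0.1
grip_force: 0.0
```

Call:
arm_command --increments '[{"gripper":0,"slide":[0,0,0],"dr":[0,0,0.12]},{"gripper":0,"slide":[0,0,0],"dr":[0,0,0.12]},{"gripper":0,"slide":[0,0,0],"dr":[0,0,0.12]},{"gripper":0,"slide":[0,0,0],"dr":[0,0,0.12]},{"gripper":0,"slide":[0,0,0],"dr":[0,0,0.12]}]'

```text
clock: 18.45
tool_pos: [461.9, 184.9, 221.6]
eef_rot: [2.494, -0.146, 1.992]
contact_force: [0.6, 0.2, 0.5]
grip_width: -0.3
grip_force: 0.0
```

Call:
arm_command --increments '[{"gripper":0,"slide":[0,0,0],"dr":[0,0,0.12]},{"gripper":0,"slide":[0,0,0],"dr":[0,0,0.12]},{"gripper":0,"slide":[0,0,0],"dr":[0,0,0.12]},{"gripper":0,"slide":[0,0,0],"dr":[0,0,0.12]},{"gripper":0,"slide":[0,0,0],"dr":[0,0,0.12]}]'

```text
clock: 18.87
tool_pos: [461.9, 184.9, 221.6]
eef_rot: [2.662, -0.474, 1.461]
contact_force: [-0.4, -0.4, -1.0]
grip_width: 0.0
grip_force: 0.0
```

Call:
arm_command --increments '[{"gripper":0,"slide":[0,0,0],"dr":[0,0,0.12]},{"gripper":0,"slide":[0,0,0],"dr":[0,0,0.12]},{"gripper":0,"slide":[0,0,0],"dr":[0,0,0.12]},{"gripper":0,"slide":[0,0,0],"dr":[0,0,0.12]},{"gripper":0,"slide":[0,0,0],"dr":[0,0,0.12]}]'

```text
clock: 19.28
tool_pos: [461.9, 184.9, 221.6]
eef_rot: [3.04, -0.654, 0.777]
contact_force: [0.2, -0.1, -0.2]
grip_width: 0.2
grip_force: 0.0
```

```bash
sed -i "s/Ro.from_euler('y',-lean,degrees=True)\*Ro.from_euler('z',180,degrees=True)/Ro.from_euler('y',-lean,degrees=True)/" h.py; python3 - <<'E'
from h import *
s=bot.state(); print(s['joint_positions'].round(2).tolist(),s['tool_pos'],(np.array(s['eef_rot'])*1000),s['clock'])
t=press(.85,r=88,lean=40,back=60,up=40); print(t[0]); plan(*t,10)
E
```

```text
[0.15, 0.11, 2.2, 0.92, 0.35, 0.17] [461.9 184.9 221.6] [3039.8 -654.4  777.4] 19.2833
[460.9 162.6 155.6]
0 [-0.53, 0.11, 0.44] [0.003, 0.004, 0.009]
1 [-0.53, 0.11, 0.44] [0.003, 0.004, 0.009]
2 [-0.53, 0.12, 0.43] [0.003, 0.004, 0.009]
3 [-0.53, 0.13, 0.43] [0.003, 0.004, 0.009]
4 [-0.53, 0.13, 0.43] [0.003, 0.004, 0.009]
5 [-0.53, 0.14, 0.43] [0.003, 0.004, 0.009]
6 [-0.53, 0.14, 0.42] [0.003, 0.004, 0.009]
7 [-0.54, 0.15, 0.42] [0.003, 0.004, 0.009]
8 [-0.54, 0.16, 0.42] [0.003, 0.004, 0.009]
9 [-0.54, 0.16, 0.42] [0.003, 0.004, 0.009]
```

Call:
arm_command --increments '[{"gripper":0,"slide":[-0.53,0.11,0.44],"dr":[0.003,0.004,0.009]},{"gripper":0,"slide":[-0.53,0.11,0.44],"dr":[0.003,0.004,0.009]},{"gripper":0,"slide":[-0.53,0.12,0.43],"dr":[0.003,0.004,0.009]},{"gripper":0,"slide":[-0.53,0.13,0.43],"dr":[0.003,0.004,0.009]},{"gripper":0,"slide":[-0.53,0.13,0.43],"dr":[0.003,0.004,0.009]}]'

```text
clock: 19.7
tool_pos: [461.7, 173.7, 188.5]
eef_rot: [3.085, -0.678, 0.729]
contact_force: [-0.0, -0.2, 0.7]
grip_width: 0.1
grip_force: 0.0
```

Call:
arm_command --increments '[{"gripper":0,"slide":[-0.53,0.14,0.43],"dr":[0.003,0.004,0.009]},{"gripper":0,"slide":[-0.53,0.14,0.42],"dr":[0.003,0.004,0.009]},{"gripper":0,"slide":[-0.54,0.15,0.42],"dr":[0.003,0.004,0.009]},{"gripper":0,"slide":[-0.54,0.16,0.42],"dr":[0.003,0.004,0.009]},{"gripper":0,"slide":[-0.54,0.16,0.42],"dr":[0.003,0.004,0.009]}]'

```text
clock: 20.12
tool_pos: [461.4, 162.5, 155.5]
eef_rot: [3.136, -0.699, 0.672]
contact_force: [0.5, -0.3, -0.1]
grip_width: -0.1
grip_force: 0.0
```

```bash
python3 - <<'E'
from h import *
s=bot.state(); print(s['joint_positions'].round(2).tolist(),s['tool_pos'],(np.array(s['eef_rot'])*1000),s['clock'])
st=None
for ph,n in ((.75,10),(.5,5),(.25,5),(.12,5),(0,10),(-.1,10)): print(ph); st=plan(*press(ph,r=88,lean=40),n,st); print(st[0])
E
```

```text
[0.05, 0.26, 2.28, 1.59, 0.38, -0.52] [461.4 162.5 155.5] [3136.1 -699.2  671.7] 20.1167
0.75
0 [0.29, -0.0, 0.68] [0.0, -0.0, 0.001]
1 [0.29, -0.0, 0.68] [0.0, -0.0, 0.001]
2 [0.29, -0.0, 0.68] [0.0, -0.0, 0.001]
3 [0.29, -0.0, 0.68] [0.0, -0.0, 0.001]
4 [0.29, -0.0, 0.68] [0.0, -0.0, 0.001]
5 [0.29, -0.0, 0.68] [0.0, -0.0, 0.001]
6 [0.29, -0.0, 0.68] [0.0, -0.0, 0.001]
7 [0.29, -0.0, 0.68] [0.0, -0.0, 0.001]
8 [0.29, -0.0, 0.68] [0.0, -0.0, 0.001]
9 [0.29, -0.0, 0.68] [0.0, -0.0, 0.001]
[513.  203.3 121.9]
0.5
0 [0.44, 0.0, 0.03] [0.0, 0.0, 0.0]
1 [0.44, 0.0, 0.03] [0.0, 0.0, 0.0]
2 [0.44, 0.0, 0.03] [0.0, 0.0, 0.0]
3 [0.44, 0.0, 0.03] [0.0, 0.0, 0.0]
4 [0.44, 0.0, 0.03] [0.0, 0.0, 0.0]
[527.  214.3 134.7]
0.25
0 [0.42, -0.0, 0.14] [0.0, 0.0, 0.0]
1 [0.42, -0.0, 0.14] [0.0, 0.0, 0.0]
2 [0.42, -0.0, 0.14] [0.0, 0.0, 0.0]
3 [0.42, -0.0, 0.14] [0.0, 0.0, 0.0]
4 [0.42, -0.0, 0.14] [0.0, 0.0, 0.0]
[543.1 226.9 142.7]
0.12
0 [0.2, -0.0, 0.11] [0.0, 0.0, 0.0]
1 [0.2, -0.0, 0.11] [0.0, 0.0, 0.0]
2 [0.2, -0.0, 0.11] [0.0, 0.0, 0.0]
3 [0.2, -0.0, 0.11] [0.0, 0.0, 0.0]
4 [0.2, -0.0, 0.11] [0.0, 0.0, 0.0]
[552.  233.8 144.9]
0
0 [0.08, 0.0, 0.06] [0.0, 0.0, 0.0]
1 [0.08, 0.0, 0.06] [0.0, 0.0, 0.0]
2 [0.08, 0.0, 0.06] [0.0, 0.0, 0.0]
3 [0.08, 0.0, 0.06] [0.0, 0.0, 0.0]
4 [0.08, 0.0, 0.06] [0.0, 0.0, 0.0]
5 [0.08, 0.0, 0.06] [0.0, 0.0, 0.0]
6 [0.08, 0.0, 0.06] [0.0, 0.0, 0.0]
7 [0.08, 0.0, 0.06] [0.0, 0.0, 0.0]
8 [0.08, 0.0, 0.06] [0.0, 0.0, 0.0]
9 [0.08, 0.0, 0.06] [0.0, 0.0, 0.0]
[560.3 240.3 145.5]
-0.1
0 [0.06, -0.0, 0.06] [0.0, 0.0, 0.0]
1 [0.06, -0.0, 0.06] [0.0, 0.0, 0.0]
2 [0.06, -0.0, 0.06] [0.0, 0.0, 0.0]
3 [0.06, -0.0, 0.06] [0.0, 0.0, 0.0]
4 [0.06, -0.0, 0.06] [0.0, 0.0, 0.0]
5 [0.06, -0.0, 0.06] [0.0, 0.0, 0.0]
6 [0.06, -0.0, 0.06] [0.0, 0.0, 0.0]
7 [0.06, -0.0, 0.06] [0.0, 0.0, 0.0]
8 [0.06, -0.0, 0.06] [0.0, 0.0, 0.0]
9 [0.06, -0.0, 0.06] [0.0, 0.0, 0.0]
[567.2 245.7 145. ]
```

Call:
arm_command --increments '[{"gripper":0,"slide":[0.29,0,0.68],"dr":[0,0,0]},{"gripper":0,"slide":[0.29,0,0.68],"dr":[0,0,0]},{"gripper":0,"slide":[0.29,0,0.68],"dr":[0,0,0]},{"gripper":0,"slide":[0.29,0,0.68],"dr":[0,0,0]},{"gripper":0,"slide":[0.29,0,0.68],"dr":[0,0,0]}]'

```text
clock: 20.53
tool_pos: [488.6, 184.5, 139.9]
eef_rot: [3.134, -0.701, 0.675]
contact_force: [0.5, -1.3, -1.2]
grip_width: 0.1
grip_force: 0.0
```

Call:
arm_command --increments '[{"gripper":0,"slide":[0.29,0,0.68],"dr":[0,0,0]},{"gripper":0,"slide":[0.29,0,0.68],"dr":[0,0,0]},{"gripper":0,"slide":[0.29,0,0.68],"dr":[0,0,0]},{"gripper":0,"slide":[0.29,0,0.68],"dr":[0,0,0]},{"gripper":0,"slide":[0.29,0,0.68],"dr":[0,0,0]}]'

```text
clock: 20.95
tool_pos: [514.5, 204.7, 123.2]
eef_rot: [3.134, -0.701, 0.675]
contact_force: [0.2, -0.0, -0.7]
grip_width: -0.1
grip_force: 0.0
```

Call:
arm_command --increments '[{"gripper":0,"slide":[0.44,0,0.03],"dr":[0,0,0]},{"gripper":0,"slide":[0.44,0,0.03],"dr":[0,0,0]},{"gripper":0,"slide":[0.44,0,0.03],"dr":[0,0,0]},{"gripper":0,"slide":[0.44,0,0.03],"dr":[0,0,0]},{"gripper":0,"slide":[0.44,0,0.03],"dr":[0,0,0]}]'

```text
clock: 21.37
tool_pos: [527.7, 215.4, 135.9]
eef_rot: [3.134, -0.7, 0.674]
contact_force: [-1.6, -0.4, -2.0]
grip_width: -0.1
grip_force: 1.2
```

Contact force is small and as expected; continue along the arc.

Call:
arm_command --increments '[{"gripper":0,"slide":[0.42,0,0.14],"dr":[0,0,0]},{"gripper":0,"slide":[0.42,0,0.14],"dr":[0,0,0]},{"gripper":0,"slide":[0.42,0,0.14],"dr":[0,0,0]},{"gripper":0,"slide":[0.42,0,0.14],"dr":[0,0,0]},{"gripper":0,"slide":[0.42,0,0.14],"dr":[0,0,0]}]'

```text
clock: 21.78
tool_pos: [543.9, 228.2, 144.2]
eef_rot: [3.134, -0.7, 0.674]
contact_force: [-2.2, -0.9, -1.1]
grip_width: 0.2
grip_force: 1.0
```

Call:
arm_command --increments '[{"gripper":0,"slide":[0.15,0,0.08],"dr":[0,0,0]},{"gripper":0,"slide":[0.15,0,0.08],"dr":[0,0,0]},{"gripper":0,"slide":[0.15,0,0.08],"dr":[0,0,0]},{"gripper":0,"slide":[0.1,0,0.06],"dr":[0,0,0]},{"gripper":0,"slide":[0,0,0],"dr":[0,0,0]}]'

```text
clock: 22.2
tool_pos: [548.0, 231.4, 145.3]
eef_rot: [3.134, -0.699, 0.674]
contact_force: [-7.4, -6.7, 1.5]
grip_width: -0.2
grip_force: 5.1
```

```bash
python3 - <<'E'
from h import *
p=bot.snapshot('scene'); save(p,'scene7.png'); q=bot.snapshot('side'); save(q,'side7.png')
cv2.imwrite('pics/c7.png',cv2.hconcat([cv2.resize(cv2.imread('pics/side7.png')[110:210,150:260],(400,364)),cv2.resize(cv2.imread('pics/scene7.png')[140:240,140:250],(400,364))]))
s=bot.state(); print(s['tool_pos'],s['contact_force'],s['clock'],s['joint_positions'].round(2).tolist())
E
```

```text
[547.9 231.3 145.3] [-8.3 -7.3  1.2] 22.3 [0.2, 0.43, 2.05, 1.49, 0.29, -0.29]
```

View pics/c7.png

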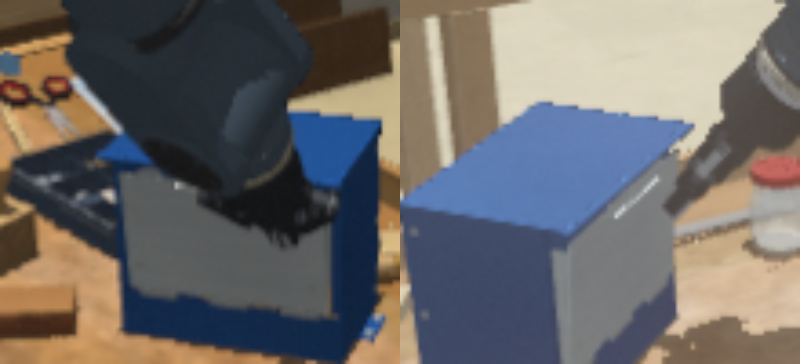

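Call:
arm_command --increments '[{"gripper":0,"slide":[0.08,0,0.06],"dr":[0,0,0]},{"gripper":0,"slide":[0.08,0,0.06],"dr":[0,0,0]},{"gripper":0,"slide":[0.08,0,0.06],"dr":[0,0,0]},{"gripper":0,"slide":[0,0,0],"dr":[0,0,0]},{"gripper":0,"slide":[0,0,0],"dr":[0,0,0]}]'

```text
clock: 22.72
tool_pos: [550.9, 233.5, 145.9]
eef_rot: [3.134, -0.7, 0.674]
contact_force: [-3.4, -3.4, -2.2]
grip_width: -0.3
grip_force: 2.0
```

Call:
arm_command --increments '[{"gripper":0,"slide":[0.08,0,0.06],"dr":[0,0,0]},{"gripper":0,"slide":[0.08,0,0.06],"dr":[0,0,0]},{"gripper":0,"slide":[0.08,0,0.06],"dr":[0,0,0]},{"gripper":0,"slide":[0,0,0],"dr":[0,0,0]},{"gripper":0,"slide":[0,0,0],"dr":[0,0,0]}]'

```text
clock: 23.13
tool_pos: [553.7, 235.8, 146.7]
eef_rot: [3.134, -0.702, 0.675]
contact_force: [-0.8, 0.5, -0.1]
grip_width: 0.2
grip_force: 0.0
```

Call:
arm_command --increments '[{"gripper":0,"slide":[0.08,0,0.06],"dr":[0,0,0]},{"gripper":0,"slide":[0.08,0,0.06],"dr":[0,0,0]},{"gripper":0,"slide":[0.08,0,0.06],"dr":[0,0,0]},{"gripper":0,"slide":[0,0,0],"dr":[0,0,0]},{"gripper":0,"slide":[0,0,0],"dr":[0,0,0]}]'

```text
clock: 23.55
tool_pos: [555.4, 237.2, 146.4]
eef_rot: [3.134, -0.701, 0.674]
contact_force: [-6.9, -5.2, 4.5]
grip_width: -0.2
grip_force: 4.1
```

Call:
arm_command --increments '[{"gripper":0,"slide":[0.06,0,0.05],"dr":[0,0,0]},{"gripper":0,"slide":[0.05,0,0.04],"dr":[0,0,0]},{"gripper":0,"slide":[0,0,0],"dr":[0,0,0]},{"gripper":0,"slide":[0,0,0],"dr":[0,0,0]},{"gripper":0,"slide":[0,0,0],"dr":[0,0,0]}]'

```text
clock: 23.97
tool_pos: [555.7, 237.4, 146.2]
eef_rot: [3.134, -0.699, 0.674]
contact_force: [-18.1, -14.5, 13.2]
grip_width: -0.0
grip_force: 11.4
```

Call:
arm_command --increments '[{"gripper":0,"slide":[-0.2,0,-0.2],"dr":[0,0,0]},{"gripper":0,"slide":[-0.4,0,-0.5],"dr":[0,0,0]},{"gripper":0,"slide":[-0.6,0,-1.0],"dr":[0,0,0]},{"gripper":0,"slide":[-0.6,0,-1.5],"dr":[0,0,0]},{"gripper":0,"slide":[-0.6,0,-1.5],"dr":[0,0,0]}]'

```text
clock: 24.38
tool_pos: [517.6, 207.7, 167.1]
eef_rot: [3.135, -0.701, 0.675]
contact_force: [0.5, -0.5, 0.2]
grip_width: -0.1
grip_force: 0.0
```

Call:
arm_command --increments '[{"gripper":0,"slide":[-0.6,0,-1.5],"dr":[0,0,0]},{"gripper":0,"slide":[-0.6,0,-1.5],"dr":[0,0,0]},{"gripper":0,"slide":[-0.4,0,-1.0],"dr":[0,0,0]},{"gripper":0,"slide":[0,0,0],"dr":[0,0,0]},{"gripper":0,"slide":[0,0,0],"dr":[0,0,0]}]'

```text
clock: 24.8
tool_pos: [488.8, 184.4, 187.8]
eef_rot: [3.133, -0.702, 0.674]
contact_force: [-0.0, -0.0, 0.6]
grip_width: -0.2
grip_force: 0.0
```

```bash
python3 - <<'E'
from h import *
p=bot.snapshot('side'); save(p,'side8.png'); q=bot.snapshot('scene'); save(q,'scene8.png')
for n,p in (('side',p),('scene',q)):
    C=cloud(p); hsv=cv2.cvtColor(p['color'],cv2.COLOR_RGB2HSV)
    b=Ro.from_euler('z',-BY,degrees=True).apply(C.reshape(-1,3)-M).reshape(C.shape)
    ok=(p['range_z']>0)&(hsv[...,1]<80)&(abs(b[...,1])<85)&(b[...,2]>15)&(b[...,2]<110)&(abs(b[...,0])<30)
    g=b[ok]; f=np.linalg.lstsq(np.c_[g[:,1:],np.ones(len(g))],g[:,0],rcond=None)[0]; print(n,len(g),f,'phi',np.arctan(-f[1]))
s=bot.state(); print(s['contact_force'],s['clock'],s['tool_pos'])
cv2.imwrite('pics/c8.png',cv2.hconcat([cv2.resize(cv2.imread('pics/side8.png')[110:310,110:360],(400,320)),cv2.resize(cv2.imread('pics/scene8.png')[130:290,120:320],(400,320))]))
E
```

```text
side 982 [ 0. -0. -6.] phi 0.007797539286937266
scene 757 [ 0.   0.  -6.5] phi -0.000947246098649154
[-0.   0.4 -0.5] 24.9 [489.1 184.8 187.3]
```

View pics/c8.png

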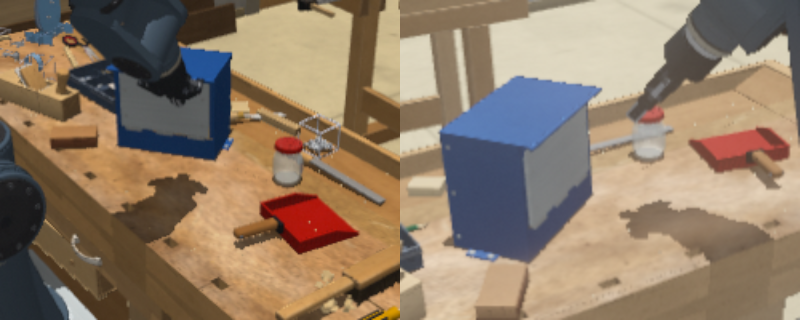

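The door is shut (about 0.00 rad), the pan lies empty and flat, the bystanders look undisturbed, and the tool is clear of everything.

```bash
python3 -c "
from plant import bot
print(bot.hand_in())"
```

```text
the job is handed in; nothing more can be done
None
```

The job is handed in: the three offcuts were tipped into the bin (confirmed only by the weight lost and none being visible outside), the empty pan is flat on the bench, and the door is home on its catch, pressed with about 27 N; the hand-in call returned no verdict.

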